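# Ready the depot's dust extractor

## Task

Get the benchtop dust extractor ready for cleaning: first slide its long air-gate grip all the way along its slot, under the carry handle and past the spring catch, until it rests at the far end stop. Then push the nozzle down over the round spigot until its socket sits flat on the housing before you let it go. Do not shove the extractor about and leave the other things on the table alone.

Things in the scene. Friction and masses are not known exactly. Their poses are not given: they have to be found in the camera images.
- unit: Dust extractor: low grey box, loose on four feet, 5 kg, 240 (x) x 300 (y) x 90 mm high. Origin at the centre of its underside; x, y along its sides, z up. In its frame the grip's slot runs along y at x = -50 mm, from y = -125 to 125; the spigot stands at x = 65, y = -85; the carry handle bridges the slot at y = 0.
- gate (a joint): Slide of the air-gate grip along the unit's +y, in m: 0 = shut (grip wholly on the -y side of the handle), 0.130 = open, at the end stop (grip wholly on the +y side). Friction about 2 N; a hidden spring catch resists with 6 to 10 N from 0.107 to 0.118 and pushes the grip back if it is let go there; beyond, the grip snaps towards the stop.
- gate_rear (a point): Centre of the top edge of the grip's -y end. The grip is a black ribbed bar 100 mm long (unit y), 18 mm wide (unit x), its top 26 mm above the housing's top. Axes as the unit's.
- gate_front (a point): Centre of the top edge of the grip's +y end (the leading end, 100 mm from gate_rear). Axes as the unit's.
- handle (a point): Centre of the underside of the steel carry handle's bar, over the slot. The bar is 24 mm wide (unit y) and 124 mm long (unit x), its underside 34 mm and its top 50 mm above the housing's top, on posts at x = -105 and 5 mm of the unit's frame. The grip passes beneath it, fingers do not. Axes as the unit's.
- spigot (a point): Foot of the upright aluminium spigot, on its axis at the level of the housing's top (90 mm above the table). The spigot is 40 mm in diameter and 45 mm tall, tapering to 30 mm over its last 8 mm.
- nozzle: Rigid grey suction nozzle, 160 g, upright on the table left or right of the unit: below, a round socket 53 mm outside, 55 mm long, bore 43 mm, 55 mm deep, open below; above it a shoulder up to 68 mm, then a pipe 34 mm in diameter up to 125 mm, to be gripped. Origin at the centre of the socket's lower rim, z up along the pipe.
- jar: Bystander: amber jar 68 mm in diameter, 105 mm tall, standing on the other side of the unit. Origin under its centre.
- brush: Bystander: brush 190 mm long, lying on the table to the left of the unit. Origin at its middle.
- candlestick: Bystander: brass candlestick, 90 mm foot, 120 mm tall. Origin under its centre.
- hammer: Bystander: hammer 240 mm long, lying on the table. Origin at its middle.
Mind the look-alikes: they are no part of the job. Several things have the shape of the nozzle; the one meant has the colours described above.

How it is judged:
By the outcome, as a careful person would: the job done as asked, in the order asked, and still so for the second after the job is handed in, with the robot touching nothing.
It also fails if it takes over 64 s, if anything falls off the work surface, if the arm or the gripper's body presses on something with over 40 N, if the wrist force passes 120 N, or if a joint passes its speed limit or range.

## Robot

A 6-joint arm with a two-finger parallel gripper is mounted at the origin on the work surface. World frame = base frame: x ahead of the robot, y to its left, z up, the work surface at z = 0. Lengths are in m, angles in rad, forces in N, time in s.
With the tool pointing down it reaches from about 0.3 to 0.875 m from the base axis. Payload 6.4 kg.
Tool frame: the origin (TCP) lies at the very end of the fingers, on their centre line; the grasp point (between the pads) lies 19 mm behind it; z points along the fingers, y is the direction in which the jaws open and shut (so a half turn about z gives the same grasp; the last joint's range is limited). The gripper opens to 88 mm and grips with 3 to 60 N. Pads are 18 mm wide; open, the fingers measure 123 mm over their backs; the gripper's body (75 mm by 187 mm) begins 45 mm behind the grasp point.
Start: joints at [-1.336, 0.181, 1.607, -0, 1.354, -0.206], TCP at [0.245, -0.52, 0.239] pointing down, gripper open.
Joint ranges: [-2.99, 2.99], [-0.89, 2.07], [0.3, 2.58], [-1.14, 4.28], [0, 2.63], [-3.12, 3.12]. Speed limits (rad/s): [2.57, 2.57, 3.01, 3.14, 3.14, 3.14].

## Interface

Orientations are given as a unit quaternion [x, y, z, w].
In Python, from rig import env gives the robot as it stands.
- The arm moves only by the tool jog_arm, never from a script. Its argument "deltas" is a list of rows, each an object of numbers: "rx", "ry", "rz": the turn, a rotation vector about the tool's x, y, z as a fraction of full scale; "tx", "ty", "tz": the shift along the tool's x, y, z as a fraction of full scale; "claw": the gripper's target within -1 to 1 (shut at 1, half-way at 0, fully open at -1). In form: [{"rx": .., "ry": .., "rz": .., "tx": .., "ty": .., "tz": .., "claw": ..}, ...]. A call has 1 to 5 rows; each row is the pose to reach, as a shift and turn from the pose measured when the call began, along the tool's axes at that moment; what a row does not reach only later rows make up. Full scale, the value 1, is 120 mm for a shift and 0.5 rad for a turn. A row lasts 1/10 s, in which the tool goes at most 50 mm and 8.59 degrees, less where a joint would pass 70% of its speed; a pose out of reach is approached as far as the arm can. A call with a number of a shift or a turn outside -1 to 1 is refused whole. A call with a gripper value outside its range is refused whole. The fingers move at their own pace and stop on an object; "grip_force" is the grip in N (left out, the last holds). Time passes only in rows, so rows that repeat a pose let the fingers close. It gives the time, the measured TCP pose, the force and the opening at its end, in the units of the state.
- env.get_obs(): the state, without advancing time (a new reading comes with each control period).
- env.camera(name): name is "scene" or "top"; returns the picture (384x512x3 uint8, red, green, blue); there is no depth.
- env.camera_model(name): a dict with "vertical_fov" (degrees; the focal length in pixels is half the picture's height over the tangent of half this angle, whatever the lens; pixels are square), "cx", "cy" (the principal point, pixels), "dist" ([k1, k2, p1, p2, k3] as OpenCV has them; the pictures are not rectified), "view" (4x4, takes a point from world to camera coordinates). Camera axes: x right, y down, z forward; pixel columns grow to the right and rows downward; lengths in m; the calibration is good to about 2 mm. A picture is of the moment at which its call begins. camera_model takes no time and is no camera call.
- env.sign_off(): hands the job in, once; it reports no verdict.
Trained networks look in the newest picture that a camera, given by its name, has taken for a name from the list of things; names that differ only in an ending like _2 or _b are one class to them, and where a whole thing is asked for, a point or a joint stands for the part that bears it (a point fixed in the world has none). Each returns a list of dicts, best first, with "p" (0 to 1); they miss things now and then, are a little off and sometimes report something else, mostly with a low value. They report only what shows in the picture. A call takes as long as a camera call. They do not tell look-alikes from the thing itself.
- env.spot_in(camera, target): "location" ([x, y, z] in m, in world coordinates, good to about 4 mm: the middle of the surface that is visible of it).
The state is a dict: "time": time; "joint_positions": joint angles; "qd": joint speeds; "joint_efforts": joint torques, N m; "tcp_pos": TCP position; "tool_rot": TCP orientation; "force": force on the tool from outside, world axes, zero at the start; "ft_torque": the same for the moment, N m; "gripper_width": finger opening in m.
Only numpy, scipy, OpenCV 4.12 (cv2) and the standard library are available. Lean on these libraries where they do the work, as an engineer would, in place of code of your own. Each camera call takes 0.05 s, during which the arm holds its last target.

## Working session

There is one attempt and no reset: what is moved stays moved. The work goes in short steps, Python scripts to look and compute and a tool call to move; the robot and the scene stay as the last step left them, time stands still between calls to the robot, and variables do not carry over. Pictures are saved under pics/ and viewed, and the job is handed in when it is done.

Besides the shell and the picture viewer there is one more tool, called as name([rows], argument=value, ...), one row to a line, values as JSON. jog_arm: Moves the arm, as the interface text tells. Shift numbers are shares of 120 mm and turn numbers shares of 0.5 rad, none past 1 either way. Its arguments: {"type":"object","properties":{"deltas":{"type":"array","items":{"type":"object","properties":{"rx":{"type":"number"},"ry":{"type":"number"},"rz":{"type":"number"},"tx":{"type":"number"},"ty":{"type":"number"},"tz":{"type":"number"},"claw":{"type":"number"}}}},"grip_force":{"type":"number"}},"required":["deltas"]}

```bash
mkdir -p pics; ls; python3 - <<'E'
from rig import env
import cv2
for c in ("scene","top"):
    im=env.camera(c); cv2.imwrite(f"pics/{c}0.png",im[:,:,::-1])
    m=env.camera_model(c); print(c,m)
    for t in ("unit","gate_rear","gate_front","handle","spigot","nozzle","jar"):
        print(t,[(round(d['p'],2),[round(float(x),3) for x in d['location']]) for d in env.spot_in(c,t)][:4])
print(env.get_obs())
E
```

```text
pics
scene {'vertical_fov': 56.22094141186896, 'cx': 256.3412081025314, 'cy': 192.317953707774, 'dist': array([-0.08184641,  0.        ,  0.        ,  0.        ,  0.        ]), 'view': array([[ 5.85317644e-01,  8.10804054e-01, -2.04396833e-04,
        -3.10079254e-01],
       [ 6.19910472e-01, -4.47674449e-01, -6.44436649e-01,
        -2.69680283e-01],
       [-5.22603351e-01,  3.77073434e-01, -7.64657677e-01,
         1.49071968e+00],
       [ 0.00000000e+00,  0.00000000e+00,  0.00000000e+00,
         1.00000000e+00]])}
unit [(0.77, [0.585, -0.084, 0.085])]
gate_rear [(0.48, [0.51, -0.124, 0.113])]
gate_front [(0.79, [0.516, -0.124, 0.117])]
handle [(0.98, [0.579, -0.082, 0.091])]
spigot [(0.63, [0.628, 0.418, 0.028]), (0.59, [0.582, -0.077, 0.091])]
nozzle [(0.58, [0.496, -0.458, 0.067]), (0.56, [0.481, -0.359, 0.065])]
jar [(0.74, [0.47, 0.313, 0.078])]
top {'vertical_fov': 46.51360838343983, 'cx': 262.6083585542127, 'cy': 186.30494631996922, 'dist': array([-0.16226521,  0.        ,  0.        ,  0.        ,  0.        ]), 'view': array([[-0.00730838, -0.99989234,  0.01272414, -0
[... 522 characters left out ...]
 'joint_positions': array([-1.33629697e+00,  1.80724693e-01,  1.60696661e+00, -5.24363355e-05,
        1.35378440e+00, -2.06321236e-01]), 'qd': array([ 5.05368045e-05, -1.85113420e-04, -9.75048602e-04,  5.10670557e-04,
       -1.07744278e-03, -9.44358238e-04]), 'joint_efforts': array([-1.28858719e-03, -4.33794487e+01, -3.42156601e+01,  7.01256352e-02,
        3.07831995e-02,  1.32499366e-05]), 'tcp_pos': array([ 0.24534098, -0.5200731 ,  0.238773  ]), 'tool_rot': array([ 9.75806592e-01,  2.18635519e-01, -2.47772300e-05,  5.88266173e-05]), 'force': array([-0.27589902, -0.98054347,  0.33074883]), 'ft_torque': array([-0.05745323, -0.03800597, -0.04217187]), 'gripper_width': 0.08800175936256273}
```

View pics/scene0.png

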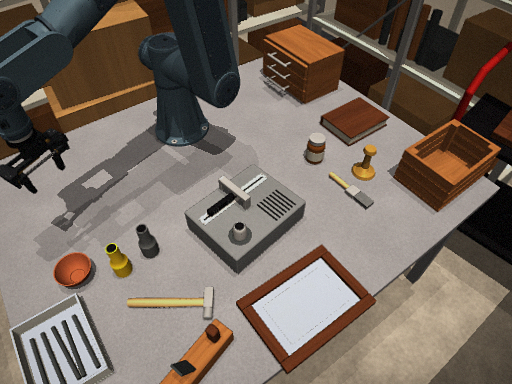

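View pics/top0.png

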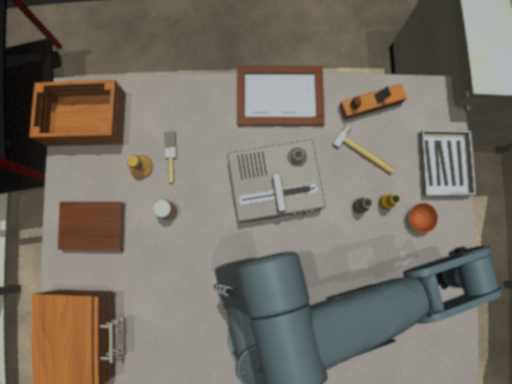

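```bash
python3 - <<'E'
import cv2
im=cv2.imread("pics/top0.png")
cv2.imwrite("pics/top0z.png",cv2.resize(im[90:290,190:430],None,fx=3.3,fy=3,interpolation=cv2.INTER_CUBIC))
im=cv2.imread("pics/scene0.png")
cv2.imwrite("pics/scene0z.png",cv2.resize(im[140:330,110:360],None,fx=3,fy=3,interpolation=cv2.INTER_CUBIC))
E
```

```text
(no output)
```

View pics/top0z.png

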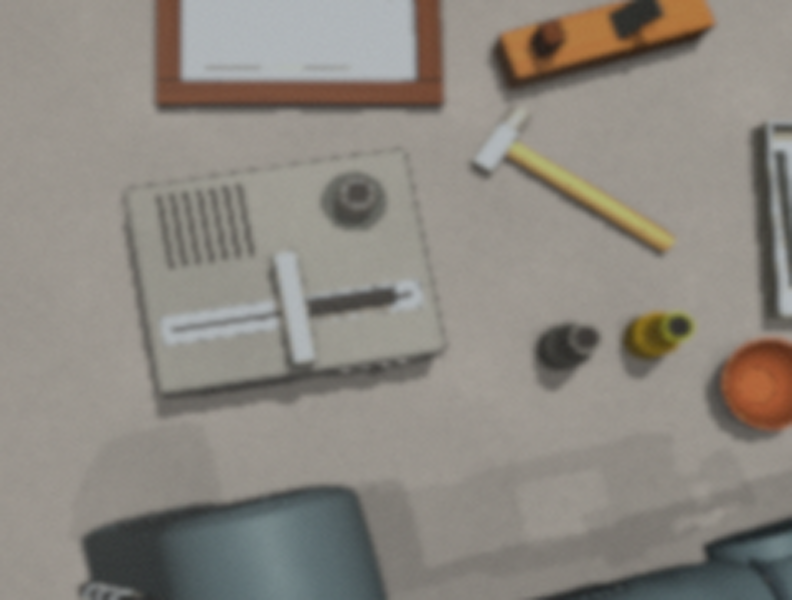

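View pics/scene0z.png

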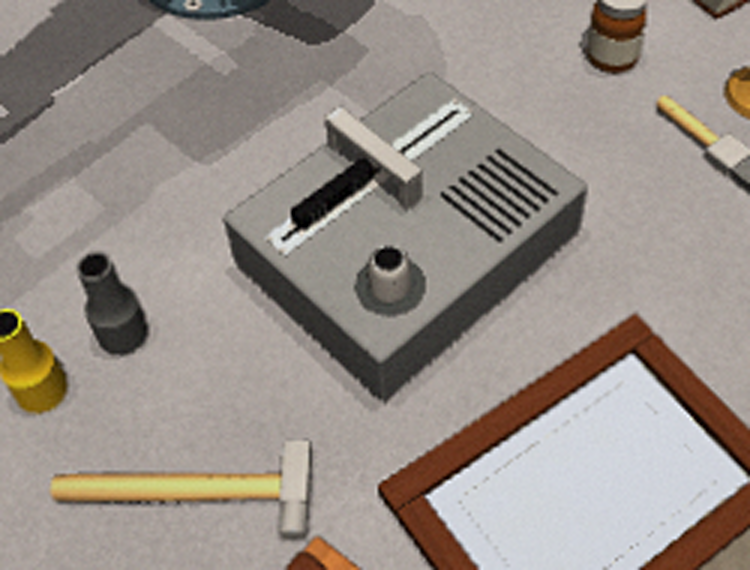

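```bash
cat > h.py <<'E'
import numpy as np, cv2, pickle
from rig import env
from scipy.optimize import least_squares
from scipy.spatial.transform import Rotation as R
M={c:env.camera_model(c) for c in("scene","top")}
def proj(c,P):
    m=M[c]; f=192/np.tan(np.radians(m['vertical_fov']/2))
    K=np.array([[f,0,m['cx']],[0,f,m['cy']],[0,0,1.]])
    V=m['view']
    return cv2.projectPoints(np.asarray(P,float).reshape(-1,1,3),cv2.Rodrigues(V[:3,:3])[0],V[:3,3],K,m['dist'])[0].reshape(-1,2)
def unit2w(p,P):
    P=np.asarray(P,float).reshape(-1,3); c,s=np.cos(p[2]),np.sin(p[2])
    return np.c_[p[0]+c*P[:,0]-s*P[:,1],p[1]+s*P[:,0]+c*P[:,1],P[:,2]]
def snap(name):
    for c in("scene","top"): cv2.imwrite(f"pics/{c}{name}.png",env.camera(c)[:,:,::-1])
E
python3 - <<'E'
from h import *
T=[((125,187),(.12,.15,.09)),((405,148),(.12,-.15,.09)),((445,347),(-.12,-.15,.09)),((160,390),(-.12,.15,.09)),((357,192),(.065,-.085,.135))]
S=[((225,218),(-.12,-.15,.09)),((430,72),(-.12,.15,.09)),((585,187),(.12,.15,.09)),((385,362),(.12,-.15,.09)),((388,258),(.065,-.085,.135))]
tp=np.array([[190+u/3.3,90+v/3] for (u,v),_ in T]); sp=np.array([[110+u/3,140+v/3] for (u,v),_ in S])
TP=[p for _,p in T];SP=[p for _,p in S]
res=lambda p:np.r_[(proj("top",unit2w(p,TP))-tp).ravel(),(proj("scene",unit2w(p,SP))-sp).ravel()]
r=least_squares(res,[.55,-.06,.15],loss='soft_l1');print(r.x,res(r.x).reshape(-1,2).round(1))
p=r.x;np.save("unit.npy",p)
E_=[(-.12,-.15,.09),(.12,-.15,.09),(.12,.15,.09),(-.12,.15,.09),(-.12,-.15,.09)]
L=[E_,[(-.05,-.125,.09),(-.05,.125,.09)],[(-.112,-.012,.14),(-.112,.012,.14),(.012,.012,.14),(.012,-.012,.14),(-.112,-.012,.14)],
 [(-.059,-.115,.116),(-.041,-.115,.116),(-.041,-.015,.116),(-.059,-.015,.116),(-.059,-.115,.116)],
 [(.065+.015*np.cos(a),-.085+.015*np.sin(a),.135) for a in np.linspace(0,6.3,20)],[(.065+.02*np.cos(a),-.085+.02*np.sin(a),.09) for a in np.linspace(0,6.3,20)]]
noz=lambda x,y:[[(x+r*np.cos(a),y+r*np.sin(a),z) for a in np.linspace(0,6.3,20)] for r,z in((.0265,0),(.0265,.055),(.017,.068),(.017,.125))]
for c,(x0,y0,fx,fy,w,h) in {"top":(200,120,3.5,3.5,220,110),"scene":(120,150,3,3,260,190)}.items():
    im=cv2.imread(f"pics/{c}0.png"); im=cv2.resize(im[y0:y0+h,x0:x0+w],None,fx=fx,fy=fy,interpolation=cv2.INTER_CUBIC)
    for l in [unit2w(p,l) for l in L]+noz(.463,-.347):
        q=((proj(c,l)-[x0,y0]+.5)*[fx,fy]).astype(int)
        cv2.polylines(im,[q],False,(0,0,255),1)
    cv2.imwrite(f"pics/{c}0ov.png",im)
E
```

```text
[ 0.55417026 -0.05808314  0.16000324] [[-0.9 -1.4]
 [ 0.3 -2.2]
 [ 1.1 -0.3]
 [-0.3  0.2]
 [ 0.4 -1.4]
 [-1.7 -1.4]
 [-0.4 -2. ]
 [ 1.8 -1.8]
 [-1.6 -0.2]
 [ 0.3 -0.2]]
```

View pics/top0ov.png

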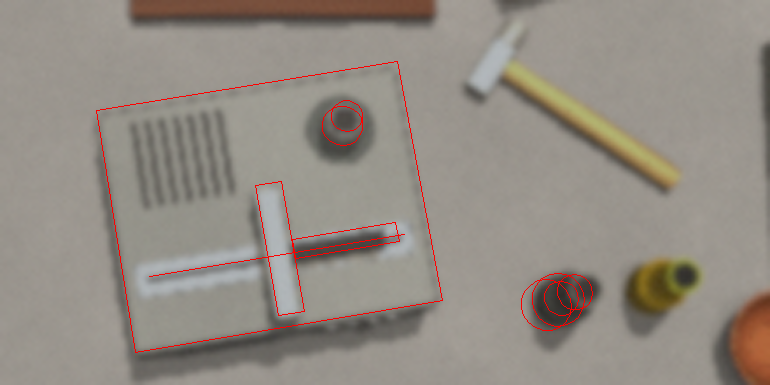

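View pics/scene0ov.png

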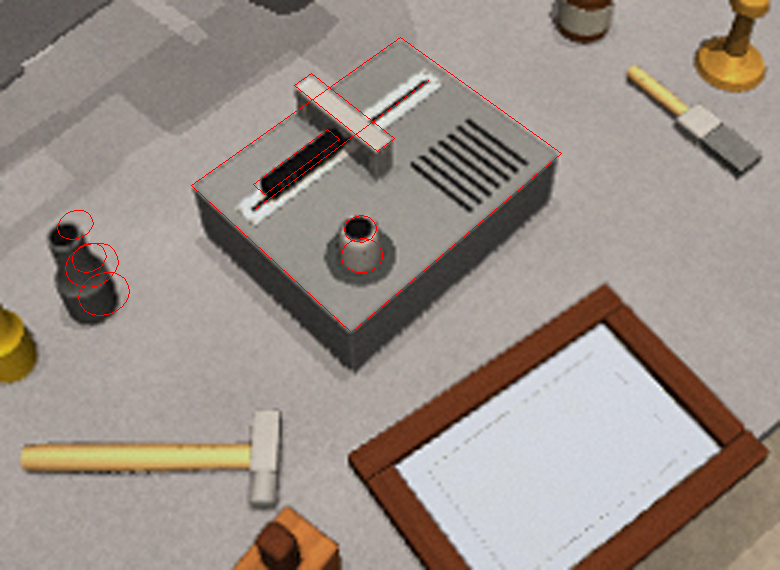

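```bash
cat > ref.py <<'E'
from h import *
L=[[(-.12,-.15,.09),(.12,-.15,.09)],[(.12,-.15,.09),(.12,.15,.09)],[(.12,.15,.09),(-.12,.15,.09)],[(-.12,.15,.09),(-.12,-.15,.09)],
[(-.112,-.012,.14),(.012,-.012,.14)],[(-.112,.012,.14),(.012,.012,.14)],[(-.112,-.012,.14),(-.112,.012,.14)],[(.012,-.012,.14),(.012,.012,.14)]]
pts=np.vstack([np.linspace(a,b,80) for a,b in L]+[[(.065+.015*np.cos(a),-.085+.015*np.sin(a),.135) for a in np.linspace(0,6.28,40)]])
def refine(name,p0,cams=("scene","top"),sig=1.2):
    G={}
    for c in cams:
        im=cv2.imread(f"pics/{c}{name}.png"); g=cv2.GaussianBlur(cv2.cvtColor(im,cv2.COLOR_BGR2GRAY).astype(np.float32),(0,0),sig)
        G[c]=np.minimum(np.hypot(cv2.Sobel(g,5,1,0),cv2.Sobel(g,5,0,1)),60)
    def sc(p):
        s=0
        for c in cams:
            q=proj(c,unit2w(p,pts)).astype(np.float32)
            s+=cv2.remap(G[c],q[:,0].copy(),q[:,1].copy(),1).mean()
        return -s
    from scipy.optimize import differential_evolution as de
    r=de(sc,[(p0[0]-.01,p0[0]+.01),(p0[1]-.01,p0[1]+.01),(p0[2]-.04,p0[2]+.04)],seed=1,maxiter=60)
    return r.x,-r.fun
E
python3 - <<'E'
from ref import *
p=np.load("unit.npy")
for cams in (("scene",),("top",),("scene","top")): print(cams,refine("0",p,cams))
P=[(0,0,.125)]
tp=np.array([[200+585/3.5,120+287/3.5]]);sp=np.array([[120+66/3,150+233/3],[120+90/3,150+303/3]])
f=lambda q:np.r_[(proj("top",[[q[0],q[1],.125]])-tp).ravel(),(proj("scene",[[q[0],q[1],.125],[q[0],q[1],0]])-sp).ravel()]
r=least_squares(f,[.463,-.35]);print(r.x,f(r.x).round(1))
E
```

```text
('scene',) (array([ 0.55591793, -0.06076681,  0.14756755]), np.float64(55.99624252319336))
('top',) (array([ 0.54656945, -0.05023901,  0.1425452 ]), np.float32(44.860252))
('scene', 'top') (array([ 0.55445343, -0.05958855,  0.1459511 ]), np.float64(95.37744140625))
[ 0.46750048 -0.3600154 ] [ 0.4 -0.4 -0.8 -0.   1.1 -0.6]
```

```bash
cat > ov.py <<'E'
from ref import *
def ov(name,out,p,noz=None,gate=0,extra=[],boxes={"top":(205,125,6,6,130,100),"scene":(170,150,4.3,4.3,145,130)}):
    LL=list(L)+[[(.065+r*np.cos(a),-.085+r*np.sin(a),z) for a in np.linspace(0,6.3,20)] for r,z in ((.015,.135),(.02,.09))]
    y=-.115+gate
    LL+=[[(-.059,y,.116),(-.041,y,.116),(-.041,y+.1,.116),(-.059,y+.1,.116),(-.059,y,.116)],[(-.05,-.125,.09),(-.05,.125,.09)]]
    W=[unit2w(p,l) for l in LL]
    if noz is not None: W+=[[(noz[0]+r*np.cos(a),noz[1]+r*np.sin(a),noz[2]+z) for a in np.linspace(0,6.3,20)] for r,z in((.0265,0),(.0265,.055),(.017,.068),(.017,.125))]
    for c,(x0,y0,fx,fy,w,h) in boxes.items():
        im=cv2.imread(f"pics/{c}{name}.png"); im=cv2.resize(im[y0:y0+h,x0:x0+w],None,fx=fx,fy=fy,interpolation=cv2.INTER_CUBIC)
        for l in W:
            q=((proj(c,l)-[x0,y0]+.5)*[fx,fy]).astype(int); cv2.polylines(im,[q],False,(0,0,255),1)
        cv2.imwrite(f"pics/{c}{out}.png",im)
E
python3 -c "
from ov import *
ov('0','ov2',[.5548,-.0592,.1465])"
```

```text
(no output)
```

View pics/topov2.png

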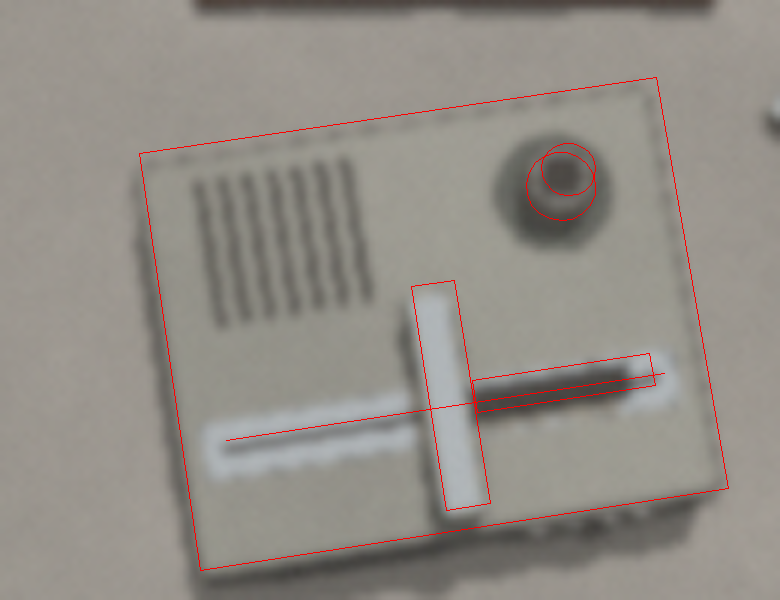

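View pics/sceneov2.png

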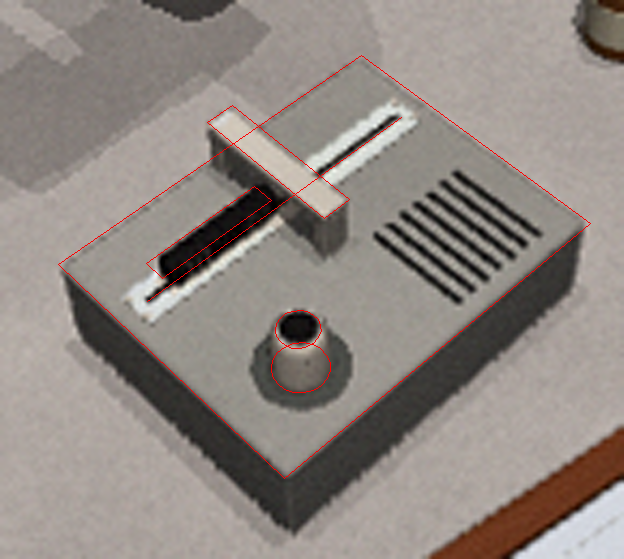

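```bash
cat > plan.py <<'E'
from h import *
P=[.5535,-.0585,.1465]
def Rt(phi): c,s=np.cos(phi),np.sin(phi); return np.array([[c,s,0],[s,-c,0],[0,0,-1.]])
PHI=P[2]+np.pi/2
def U(x,y,z): return unit2w(P,[(x,y,z)])[0]
def go(target,phi=PHI,n=1,state=None,rnd=3):
    if state is None:
        o=env.get_obs(); pos=np.array(o['tcp_pos']); R0=R.from_quat(o['tool_rot']).as_matrix()
        print("t",round(o['time'],2),"pos",pos.round(4),"F",np.round(o['force'],1),"w",round(o['gripper_width'],4))
    else: pos,R0=state
    Rg=Rt(phi); rv=R.from_matrix(R0.T@Rg).as_rotvec(); d=np.asarray(target)-pos
    for k in range(n):
        Rk=R0@R.from_rotvec(rv*k/n).as_matrix()
        print("  t",np.round(Rk.T@d/n/.12,rnd),"r",np.round(rv/n/.5,rnd))
    return np.array(target),Rg
E
python3 - <<'E'
from plan import *
t=U(-.05,-.09,.20); print(t,PHI)
go(t,n=4)
E
```

```text
[ 0.51717348 -0.15483475  0.2       ] 1.7172963267948966
t 0.8 pos [ 0.2453 -0.5201  0.2388] F [-0.3 -1.   0.3] w 0.088
  t [ 0.837 -0.447  0.081] r [ 0.     0.    -0.638]
  t [ 0.935 -0.161  0.081] r [ 0.     0.    -0.638]
  t [0.938 0.14  0.081] r [ 0.     0.    -0.638]
  t [0.847 0.427 0.081] r [ 0.     0.    -0.638]
```

jog_arm([
  {"tx": 0.3,"ty": -0.15,"tz": 0.03,"rz": -0.22,"claw": 0.1},
  {"tx": 0.6,"ty": -0.3,"tz": 0.05,"rz": -0.43,"claw": 0.1},
  {"tx": 0.837,"ty": -0.447,"tz": 0.08,"rz": -0.638,"claw": 0.1},
  {"tx": 0.837,"ty": -0.447,"tz": 0.08,"rz": -0.638,"claw": -0.1},
])

```text
invalid input
```

jog_arm([
  {"tx": 0.31,"ty": -0.05,"tz": 0.03,"rz": -0.22,"claw": -0.1},
  {"tx": 0.62,"ty": -0.1,"tz": 0.05,"rz": -0.43,"claw": -0.1},
  {"tx": 0.935,"ty": -0.16,"tz": 0.08,"rz": -0.638,"claw": -0.1},
  {"tx": 0.935,"ty": -0.16,"tz": 0.08,"rz": -0.638,"claw": -0.1},
])

```text
invalid input
```

jog_arm([
  {"tx": 0.31,"ty": 0.05,"tz": 0.03,"rz": -0.22,"claw": -0.1},
  {"tx": 0.62,"ty": 0.1,"tz": 0.05,"rz": -0.43,"claw": -0.1},
  {"tx": 0.938,"ty": 0.14,"tz": 0.08,"rz": -0.638,"claw": -0.1},
  {"tx": 0.938,"ty": 0.14,"tz": 0.08,"rz": -0.638,"claw": -0.1},
])

```text
invalid input
```

```bash
python3 - <<'E'
from plan import *
go(U(-.05,-.09,.17),n=1)
E
```

```text
t 0.8 pos [ 0.2453 -0.5201  0.2388] F [-0.3 -1.   0.3] w 0.088
  t [ 3.347 -1.786  0.573] r [ 0.     0.    -2.553]
```

jog_arm([
  {"rx": 0,"ry": 0,"rz": -0.22,"tx": 0.3,"ty": -0.15,"tz": 0.03,"claw": -0.1},
  {"rx": 0,"ry": 0,"rz": -0.43,"tx": 0.6,"ty": -0.3,"tz": 0.05,"claw": -0.1},
  {"rx": 0,"ry": 0,"rz": -0.638,"tx": 0.837,"ty": -0.447,"tz": 0.08,"claw": -0.1},
  {"rx": 0,"ry": 0,"rz": -0.638,"tx": 0.837,"ty": -0.447,"tz": 0.08,"claw": -0.1},
], grip_force=20)

```text
time: 1.2
tcp_pos: [0.315, -0.4254, 0.2286]
tool_rot: [0.928, 0.374, 0.0, -0.001]
force: [0.1, -0.5, 0.3]
gripper_width: 0.0584
```

jog_arm([
  {"rx": 0,"ry": 0,"rz": -0.22,"tx": 0.32,"ty": -0.05,"tz": 0.03,"claw": -0.1},
  {"rx": 0,"ry": 0,"rz": -0.43,"tx": 0.63,"ty": -0.1,"tz": 0.05,"claw": -0.1},
  {"rx": 0,"ry": 0,"rz": -0.66,"tx": 0.95,"ty": -0.16,"tz": 0.08,"claw": -0.1},
  {"rx": 0,"ry": 0,"rz": -0.66,"tx": 0.95,"ty": -0.16,"tz": 0.08,"claw": -0.1},
])

```text
time: 1.6
tcp_pos: [0.3854, -0.3298, 0.2189]
tool_rot: [0.852, 0.523, 0.001, -0.001]
force: [-1.0, -0.3, 0.7]
gripper_width: 0.0486
```

jog_arm([
  {"rx": 0,"ry": 0,"rz": -0.22,"tx": 0.31,"ty": 0.05,"tz": 0.03,"claw": -0.1},
  {"rx": 0,"ry": 0,"rz": -0.43,"tx": 0.62,"ty": 0.1,"tz": 0.05,"claw": -0.1},
  {"rx": 0,"ry": 0,"rz": -0.66,"tx": 0.94,"ty": 0.14,"tz": 0.08,"claw": -0.1},
  {"rx": 0,"ry": 0,"rz": -0.66,"tx": 0.94,"ty": 0.14,"tz": 0.08,"claw": -0.1},
])

```text
time: 2.0
tcp_pos: [0.4528, -0.2348, 0.2094]
tool_rot: [0.753, 0.657, 0.002, -0.001]
force: [0.0, 0.2, 0.3]
gripper_width: 0.0483
```

```bash
python3 - <<'E'
from plan import *
go(U(-.05,-.09,.17),n=1)
E
```

```text
t 2.0 pos [ 0.4528 -0.2348  0.2094] F [0.  0.2 0.3] w 0.0483
  t [0.731 0.442 0.332] r [ 0.001 -0.009 -0.565]
```

jog_arm([
  {"rx": 0,"ry": 0,"rz": -0.28,"tx": 0.35,"ty": 0.2,"tz": 0.1,"claw": -0.1},
  {"rx": 0,"ry": -0.009,"rz": -0.565,"tx": 0.731,"ty": 0.442,"tz": 0.33,"claw": -0.1},
  {"rx": 0,"ry": -0.009,"rz": -0.565,"tx": 0.731,"ty": 0.442,"tz": 0.33,"claw": -0.1},
  {"rx": 0,"ry": -0.009,"rz": -0.565,"tx": 0.731,"ty": 0.442,"tz": 0.33,"claw": -0.1},
])

```text
time: 2.4
tcp_pos: [0.517, -0.1548, 0.1691]
tool_rot: [0.654, 0.756, -0.0, -0.001]
force: [0.0, 0.4, -0.3]
gripper_width: 0.0481
```

```bash
python3 - <<'E'
from plan import *
snap("1")
go(U(-.05,-.09,.096),n=1)
o=env.get_obs();a=np.array(o['tcp_pos']);Rm=R.from_quat(o['tool_rot']).as_matrix()
for c,(x0,y0,f,w,h) in {"top":(205,125,6,130,100),"scene":(150,110,4.3,170,140)}.items():
    im=cv2.imread(f"pics/{c}1.png"); im=cv2.resize(im[y0:y0+h,x0:x0+w],None,fx=f,fy=f,interpolation=cv2.INTER_CUBIC)
    q=((proj(c,[a+Rm@[0,s,0] for s in(-.024,0,.024)])-[x0,y0]+.5)*f).astype(int)
    for k in q: cv2.circle(im,tuple(int(v) for v in k),3,(0,255,0),-1)
    cv2.imwrite(f"pics/{c}1z.png",im)
E
```

```text
t 2.5 pos [ 0.5169 -0.1566  0.1706] F [-0.3 -0.8  0.3] w 0.0486
  t [0.015 0.004 0.622] r [ 0.     0.002 -0.006]
```

View pics/scene1z.png

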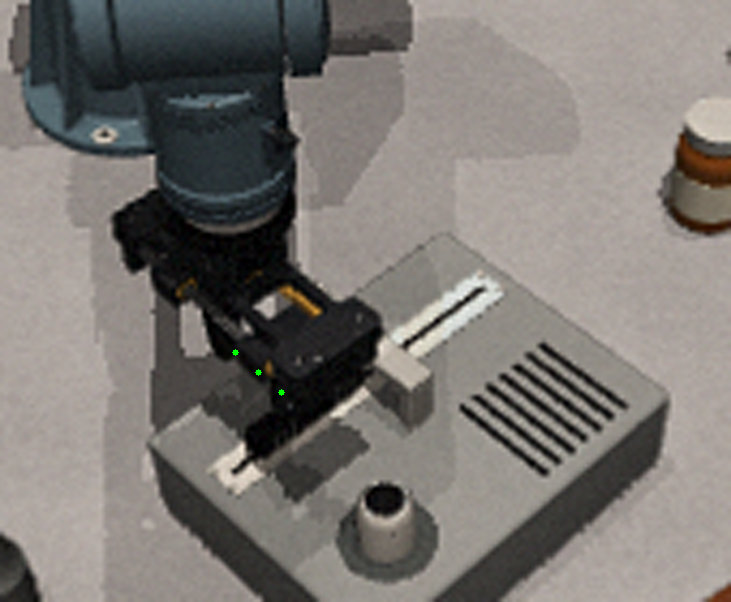

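View pics/top1z.png

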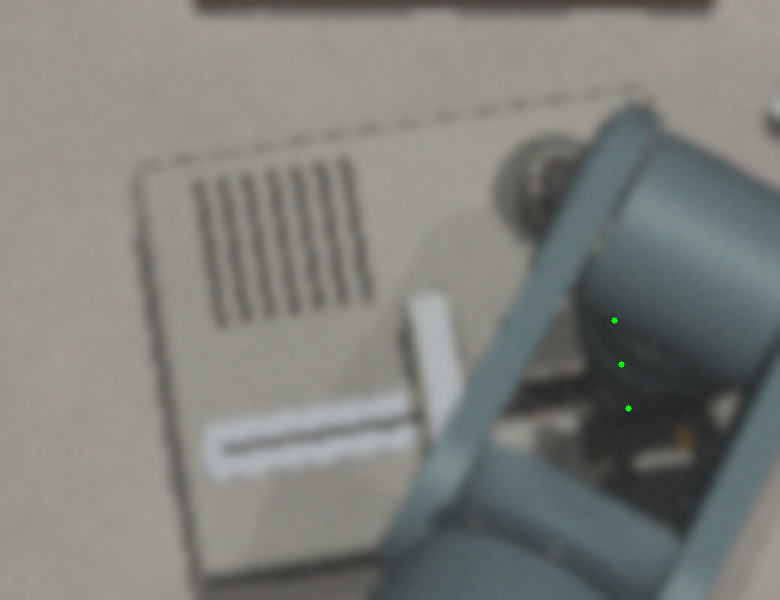

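jog_arm([
  {"rx": 0,"ry": 0,"rz": 0,"tx": 0.015,"ty": 0.004,"tz": 0.3,"claw": -0.1},
  {"rx": 0,"ry": 0,"rz": 0,"tx": 0.015,"ty": 0.004,"tz": 0.5,"claw": -0.1},
  {"rx": 0,"ry": 0,"rz": 0,"tx": 0.015,"ty": 0.004,"tz": 0.6,"claw": -0.1},
  {"rx": 0,"ry": 0,"rz": 0,"tx": 0.015,"ty": 0.004,"tz": 0.6,"claw": -0.1},
])

```text
time: 2.9
tcp_pos: [0.5159, -0.1559, 0.0977]
tool_rot: [0.656, 0.755, -0.001, -0.001]
force: [-0.2, -0.0, -0.1]
gripper_width: 0.0484
```

jog_arm([
  {"rx": 0,"ry": 0,"rz": 0,"tx": 0,"ty": 0,"tz": 0,"claw": 0.4},
  {"rx": 0,"ry": 0,"rz": 0,"tx": 0,"ty": 0,"tz": 0,"claw": 0.7},
  {"rx": 0,"ry": 0,"rz": 0,"tx": 0,"ty": 0,"tz": 0,"claw": 0.7},
  {"rx": 0,"ry": 0,"rz": 0,"tx": 0,"ty": 0,"tz": 0,"claw": 0.7},
  {"rx": 0,"ry": 0,"rz": 0,"tx": 0,"ty": 0,"tz": 0,"claw": 0.7},
], grip_force=6)

```text
time: 3.4
tcp_pos: [0.5174, -0.1561, 0.0987]
tool_rot: [0.656, 0.755, 0.0, 0.001]
force: [4.9, 0.9, -0.5]
gripper_width: 0.0183
```

jog_arm([
  {"rx": 0,"ry": 0,"rz": 0,"tx": 0,"ty": 0.012,"tz": 0,"claw": 0.7},
  {"rx": 0,"ry": 0,"rz": 0,"tx": 0,"ty": 0.012,"tz": 0,"claw": 0.7},
  {"rx": 0,"ry": 0,"rz": 0,"tx": 0,"ty": 0.012,"tz": 0,"claw": 0.7},
])

```text
time: 3.7
tcp_pos: [0.5176, -0.1561, 0.0987]
tool_rot: [0.655, 0.755, -0.001, 0.0]
force: [-3.9, -1.2, 2.7]
gripper_width: 0.0183
```

```bash
python3 - <<'E'
from plan import *
o=env.get_obs();a=np.array(o['tcp_pos'])
c,s=np.cos(P[2]),np.sin(P[2]);d=a[:2]-P[:2];print("local",c*d[0]+s*d[1],-s*d[0]+c*d[1])
go(U(c*d[0]+s*d[1],-.029,.098))
E
```

```text
local -0.04973354488920742 -0.09131135438528197
t 3.7 pos [ 0.5176 -0.1561  0.0987] F [-3.9 -1.2  2.7] w 0.0183
  t [ 0.519 -0.003  0.005] r [-0.003  0.003 -0.01 ]
```

jog_arm([
  {"rx": 0,"ry": 0,"rz": 0,"tx": 0,"ty": -0.004,"tz": 0,"claw": 0.7},
  {"rx": 0,"ry": 0,"rz": 0,"tx": 0.06,"ty": -0.004,"tz": 0,"claw": 0.7},
  {"rx": 0,"ry": 0,"rz": 0,"tx": 0.15,"ty": -0.004,"tz": 0,"claw": 0.7},
  {"rx": 0,"ry": 0,"rz": 0,"tx": 0.25,"ty": -0.004,"tz": 0,"claw": 0.7},
], grip_force=20)

```text
time: 4.1
tcp_pos: [0.5126, -0.1258, 0.0987]
tool_rot: [0.655, 0.755, -0.001, 0.0]
force: [-0.7, -2.4, 1.3]
gripper_width: 0.018
```

jog_arm([
  {"rx": 0,"ry": 0,"rz": 0,"tx": 0.1,"ty": 0,"tz": 0,"claw": 0.7},
  {"rx": 0,"ry": 0,"rz": 0,"tx": 0.2,"ty": 0,"tz": 0,"claw": 0.7},
  {"rx": 0,"ry": 0,"rz": 0,"tx": 0.25,"ty": 0,"tz": 0,"claw": 0.7},
  {"rx": 0,"ry": 0,"rz": 0,"tx": 0.25,"ty": 0,"tz": 0,"claw": 0.7},
])

```text
time: 4.5
tcp_pos: [0.5076, -0.0943, 0.0987]
tool_rot: [0.655, 0.756, -0.001, -0.001]
force: [-3.3, 2.1, 4.8]
gripper_width: 0.0178
```

```bash
cat >> plan.py <<'E'
def loc():
    a=np.array(env.get_obs()['tcp_pos']);c,s=np.cos(P[2]),np.sin(P[2]);d=a[:2]-P[:2]
    l=np.array([c*d[0]+s*d[1],-s*d[0]+c*d[1],a[2]]);print("local",l.round(4));return l
E
python3 - <<'E'
from plan import *
snap("2")
l=loc()
s=go(U(l[0],l[1],.185))
s=go(U(l[0],.036,.185),state=s)
s=go(U(l[0],.036,.098),state=s)
ims=[]
im=cv2.imread("pics/scene2.png")
cv2.imwrite("pics/scene2z.png",cv2.resize(im[110:260,150:330],None,fx=4,fy=4,interpolation=cv2.INTER_CUBIC))
E
```

```text
local [-0.0506 -0.0297  0.0986]
t 4.6 pos [ 0.5078 -0.0953  0.0986] F [-4.7  1.5  5. ] w 0.0178
  t [-0.    -0.002 -0.72 ] r [-0.006  0.001 -0.008]
  t [0.548 0.    0.   ] r [0. 0. 0.]
  t [0.    0.    0.725] r [0. 0. 0.]
```

View pics/scene2z.png

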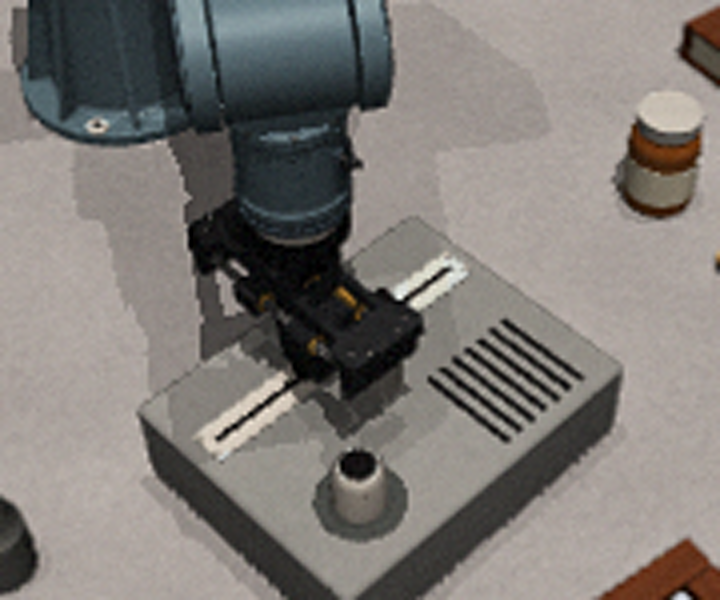

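jog_arm([
  {"rx": 0,"ry": 0,"rz": 0,"tx": 0,"ty": 0,"tz": 0,"claw": -0.1},
  {"rx": 0,"ry": 0,"rz": 0,"tx": 0,"ty": 0,"tz": 0,"claw": -0.1},
  {"rx": 0,"ry": 0,"rz": 0,"tx": 0,"ty": 0,"tz": -0.1,"claw": -0.1},
  {"rx": 0,"ry": 0,"rz": 0,"tx": 0,"ty": 0,"tz": -0.45,"claw": -0.1},
  {"rx": 0,"ry": 0,"rz": 0,"tx": 0,"ty": 0,"tz": -0.72,"claw": -0.1},
])

```text
time: 5.1
tcp_pos: [0.5084, -0.0954, 0.1871]
tool_rot: [0.655, 0.755, -0.001, -0.001]
force: [0.5, 0.2, 0.5]
gripper_width: 0.0485
```

jog_arm([
  {"rx": 0,"ry": 0,"rz": 0,"tx": 0,"ty": 0,"tz": 0,"claw": -0.1},
  {"rx": 0,"ry": 0,"rz": 0,"tx": 0.27,"ty": 0,"tz": 0,"claw": -0.1},
  {"rx": 0,"ry": 0,"rz": 0,"tx": 0.55,"ty": 0,"tz": 0,"claw": -0.1},
  {"rx": 0,"ry": 0,"rz": 0,"tx": 0.55,"ty": 0,"tz": 0,"claw": -0.1},
])

```text
time: 5.5
tcp_pos: [0.4981, -0.0274, 0.1869]
tool_rot: [0.654, 0.756, -0.001, -0.001]
force: [0.7, 0.1, -0.4]
gripper_width: 0.049
```

```bash
python3 - <<'E'
from plan import *
snap("3")
loc();go(U(-.05,.036,.098))
from ov import ov
ov("3","3z",P,gate=.0615,boxes={"scene":(170,130,4.3,4.3,145,130)})
E
```

```text
local [-0.0497  0.0362  0.1871]
t 5.6 pos [ 0.499  -0.0299  0.1871] F [-0.1  0.5  0.2] w 0.0485
  t [-0.001 -0.001  0.742] r [-0.005  0.002 -0.007]
```

View pics/scene3z.png

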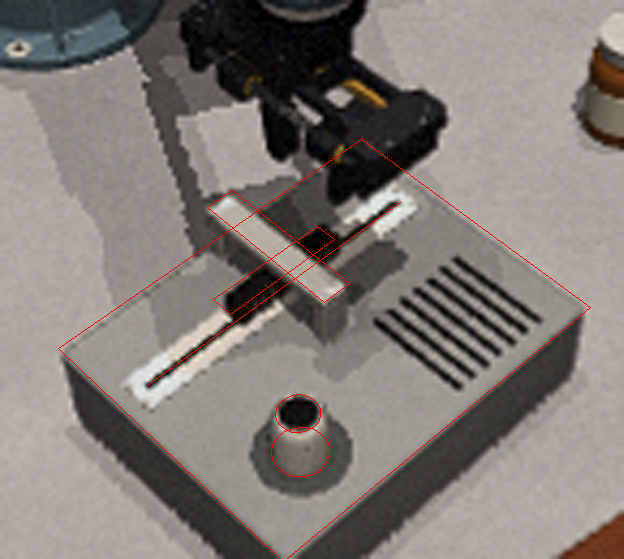

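jog_arm([
  {"rx": 0,"ry": 0,"rz": 0,"tx": 0,"ty": 0,"tz": 0.35,"claw": -0.1},
  {"rx": 0,"ry": 0,"rz": 0,"tx": 0,"ty": 0,"tz": 0.6,"claw": -0.1},
  {"rx": 0,"ry": 0,"rz": 0,"tx": 0,"ty": 0,"tz": 0.74,"claw": -0.1},
  {"rx": 0,"ry": 0,"rz": 0,"tx": 0,"ty": 0,"tz": 0.74,"claw": -0.1},
])

```text
time: 6.0
tcp_pos: [0.4969, -0.0306, 0.0956]
tool_rot: [0.655, 0.755, -0.002, -0.003]
force: [0.4, 0.7, 0.1]
gripper_width: 0.0488
```

jog_arm([
  {"rx": 0,"ry": 0,"rz": 0,"tx": 0,"ty": 0,"tz": 0,"claw": 0.4},
  {"rx": 0,"ry": 0,"rz": 0,"tx": 0,"ty": 0,"tz": 0,"claw": 0.7},
  {"rx": 0,"ry": 0,"rz": 0,"tx": 0,"ty": 0,"tz": 0,"claw": 0.7},
  {"rx": 0,"ry": 0,"rz": 0,"tx": 0,"ty": 0,"tz": 0,"claw": 0.7},
  {"rx": 0,"ry": 0,"rz": 0,"tx": 0,"ty": 0,"tz": 0,"claw": 0.7},
], grip_force=6)

```text
time: 6.5
tcp_pos: [0.4974, -0.0309, 0.0965]
tool_rot: [0.655, 0.756, -0.002, -0.002]
force: [-1.3, -0.8, 3.9]
gripper_width: 0.0184
```

```bash
python3 - <<'E'
from plan import *
loc();go(U(-.05,.105,.098))
E
```

```text
local [-0.0515  0.0355  0.0965]
t 6.5 pos [ 0.4974 -0.0309  0.0965] F [-1.3 -0.8  3.9] w 0.0184
  t [ 0.579  0.01  -0.012] r [-0.013 -0.    -0.009]
```

jog_arm([
  {"rx": 0,"ry": 0,"rz": 0,"tx": 0,"ty": 0,"tz": 0,"claw": 0.7},
  {"rx": 0,"ry": 0,"rz": 0,"tx": 0.08,"ty": 0,"tz": 0,"claw": 0.7},
  {"rx": 0,"ry": 0,"rz": 0,"tx": 0.18,"ty": 0,"tz": 0,"claw": 0.7},
  {"rx": 0,"ry": 0,"rz": 0,"tx": 0.28,"ty": 0,"tz": 0,"claw": 0.7},
  {"rx": 0,"ry": 0,"rz": 0,"tx": 0.32,"ty": 0,"tz": 0,"claw": 0.7},
], grip_force=28)

```text
time: 7.0
tcp_pos: [0.4914, 0.0072, 0.0965]
tool_rot: [0.654, 0.756, -0.004, -0.001]
force: [-2.8, -20.3, -3.1]
gripper_width: 0.0178
```

jog_arm([
  {"rx": 0,"ry": 0,"rz": 0,"tx": 0.05,"ty": 0,"tz": 0,"claw": 0.7},
  {"rx": 0,"ry": 0,"rz": 0,"tx": 0.08,"ty": 0,"tz": 0,"claw": 0.7},
  {"rx": 0,"ry": 0,"rz": 0,"tx": 0.11,"ty": 0,"tz": 0,"claw": 0.7},
])

```text
time: 7.3
tcp_pos: [0.489, 0.0216, 0.0966]
tool_rot: [0.654, 0.756, -0.004, -0.002]
force: [-5.3, 0.4, 5.3]
gripper_width: 0.0181
```

```bash
python3 - <<'E'
from plan import *
loc();go(U(-.05,.104,.098))
E
```

```text
local [-0.0521  0.0886  0.0966]
t 7.3 pos [0.489  0.0216 0.0966] F [-5.3  0.4  5.3] w 0.0181
  t [ 0.128  0.017 -0.012] r [-0.016  0.004 -0.003]
```

```bash
python3 - <<'E'
from plan import *
snap("4")
loc(); print(env.get_obs()['force'])
from ov import ov
ov("4","4z",P,gate=.1146,boxes={"scene":(170,130,4.3,4.3,145,130),"top":(205,125,6,6,130,100)})
E
```

```text
local [-0.0521  0.0893  0.0966]
[-3.68935306  3.90364943  7.05643783]
```

View pics/scene4z.png

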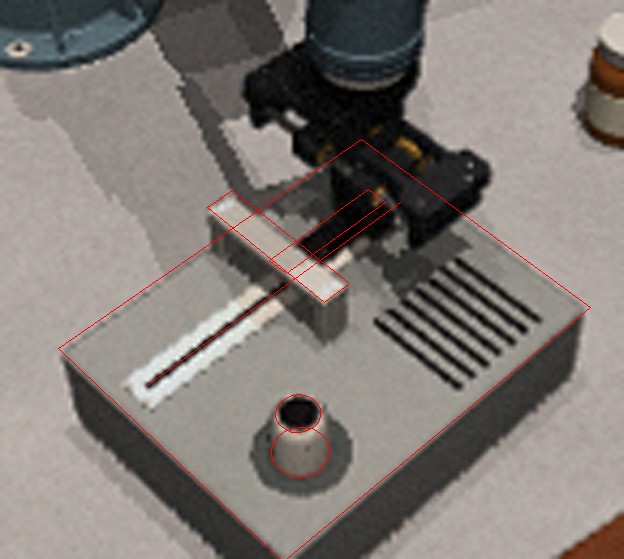

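View pics/top4z.png

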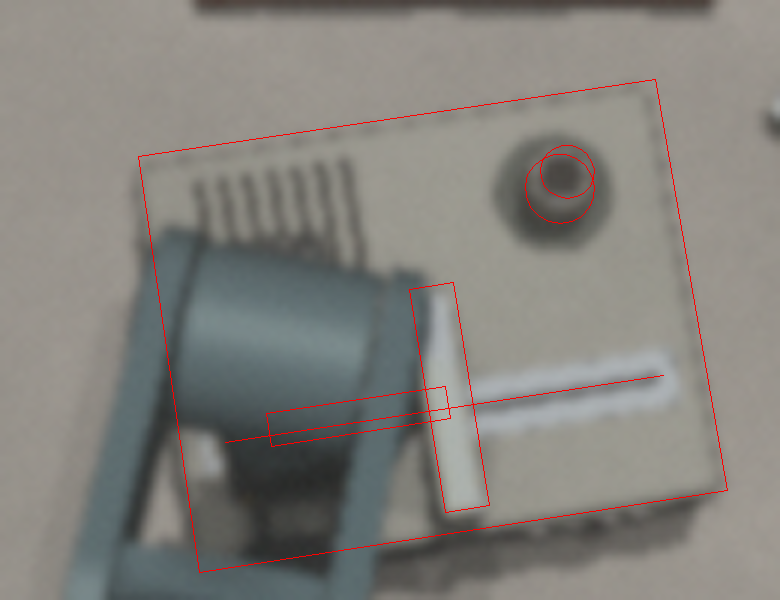

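jog_arm([
  {"rx": 0,"ry": 0,"rz": 0,"tx": 0.02,"ty": 0,"tz": 0,"claw": 0.7},
  {"rx": 0,"ry": 0,"rz": 0,"tx": 0.04,"ty": 0,"tz": 0,"claw": 0.7},
  {"rx": 0,"ry": 0,"rz": 0,"tx": 0.04,"ty": 0,"tz": 0,"claw": 0.7},
])

```text
time: 7.7
tcp_pos: [0.4881, 0.0275, 0.0965]
tool_rot: [0.654, 0.757, -0.003, -0.002]
force: [-3.5, -0.0, 3.0]
gripper_width: 0.0177
```

jog_arm([
  {"rx": 0,"ry": 0,"rz": 0,"tx": 0.02,"ty": 0,"tz": 0,"claw": 0.7},
  {"rx": 0,"ry": 0,"rz": 0,"tx": 0.03,"ty": 0,"tz": 0,"claw": 0.7},
  {"rx": 0,"ry": 0,"rz": 0,"tx": 0.03,"ty": 0,"tz": 0,"claw": 0.7},
])

```text
time: 8.0
tcp_pos: [0.4881, 0.0277, 0.0965]
tool_rot: [0.654, 0.757, -0.005, -0.0]
force: [-2.0, -17.2, 0.5]
gripper_width: 0.0178
```

jog_arm([
  {"rx": 0,"ry": 0,"rz": 0,"tx": 0.02,"ty": 0,"tz": 0,"claw": 0.7},
  {"rx": 0,"ry": 0,"rz": 0,"tx": 0.03,"ty": 0,"tz": 0,"claw": 0.7},
  {"rx": 0,"ry": 0,"rz": 0,"tx": 0.03,"ty": 0,"tz": 0,"claw": 0.7},
])

```text
time: 8.3
tcp_pos: [0.4881, 0.0277, 0.0965]
tool_rot: [0.653, 0.757, -0.008, 0.002]
force: [-2.7, -18.9, -1.0]
gripper_width: 0.0177
```

jog_arm([
  {"rx": 0,"ry": 0,"rz": 0,"tx": 0,"ty": 0,"tz": 0,"claw": 0.7},
  {"rx": 0,"ry": 0,"rz": 0,"tx": 0,"ty": 0,"tz": 0,"claw": -0.1},
  {"rx": 0,"ry": 0,"rz": 0,"tx": 0,"ty": 0,"tz": 0,"claw": -0.1},
  {"rx": 0,"ry": 0,"rz": 0,"tx": 0,"ty": 0,"tz": -0.2,"claw": -0.1},
  {"rx": 0,"ry": 0,"rz": 0,"tx": 0,"ty": 0,"tz": -0.6,"claw": -0.1},
])

```text
time: 8.8
tcp_pos: [0.4859, 0.0297, 0.1658]
tool_rot: [0.653, 0.757, -0.009, -0.001]
force: [1.0, 0.0, 0.0]
gripper_width: 0.0469
```

jog_arm([
  {"rx": 0,"ry": 0,"rz": 0,"tx": -0.4,"ty": 0,"tz": -0.3,"claw": -0.1},
  {"rx": 0,"ry": 0,"rz": 0.2,"tx": -0.8,"ty": 0,"tz": -0.4,"claw": -0.1},
  {"rx": 0,"ry": 0,"rz": 0.4,"tx": -1,"ty": 0,"tz": -0.4,"claw": -0.1},
  {"rx": 0,"ry": 0,"rz": 0.4,"tx": -1,"ty": 0,"tz": -0.4,"claw": -0.1},
])

```text
time: 9.2
tcp_pos: [0.5054, -0.0916, 0.2162]
tool_rot: [0.728, 0.686, -0.009, 0.001]
force: [1.9, 0.4, -0.2]
gripper_width: 0.0479
```

```bash
python3 - <<'E'
from plan import *
snap("5")
from ov import ov
ov("5","5z",P,gate=.130,boxes={"scene":(170,130,4.3,4.3,145,130),"top":(205,125,6,6,130,100)})
go([.4675,-.36,.20],n=3)
E
```

```text
t 9.3 pos [ 0.504  -0.0884  0.2147] F [-0.1  0.8  0.3] w 0.0483
  t [-0.758 -0.06   0.051] r [-0.01   0.007 -0.133]
  t [-0.753 -0.111  0.048] r [-0.01   0.007 -0.133]
  t [-0.744 -0.161  0.044] r [-0.01   0.007 -0.133]
```

View pics/scene5z.png

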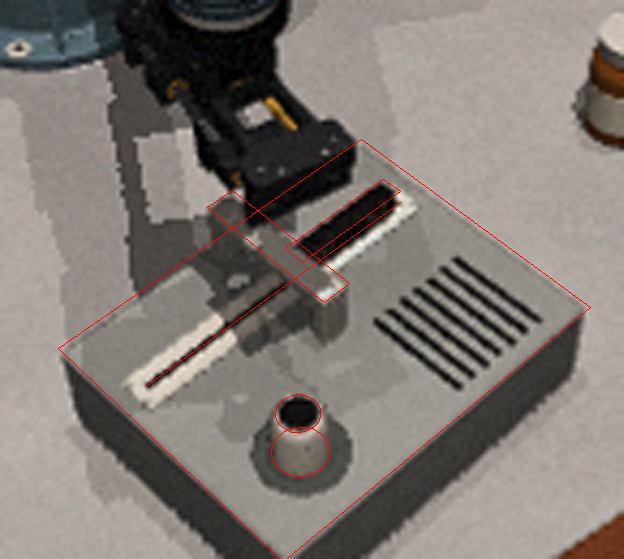

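View pics/top5z.png

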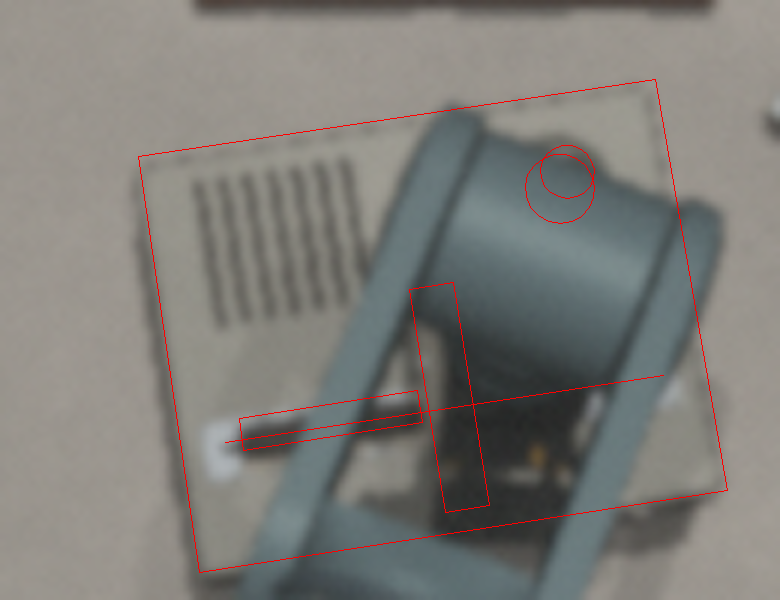

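```bash
python3 - <<'E'
from ov import ov
from plan import P
ov("0","0n",P,noz=[.4675,-.36,0],boxes={"scene":(115,210,9,9,60,60),"top":(335,180,9,9,70,50)})
import cv2
a=cv2.imread("pics/scene0n.png");b=cv2.imread("pics/top0n.png")
import numpy as np
b=cv2.resize(b,None,fx=.4,fy=.4) if 0 else b
c=np.zeros((540,800,3),np.uint8)
a=cv2.resize(a,(400,400));b=cv2.resize(b,(400,286));c[:400,:400]=a;c[:286,400:]=b
cv2.imwrite("pics/n0.png",c)
E
```

```text
(no output)
```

View pics/n0.png

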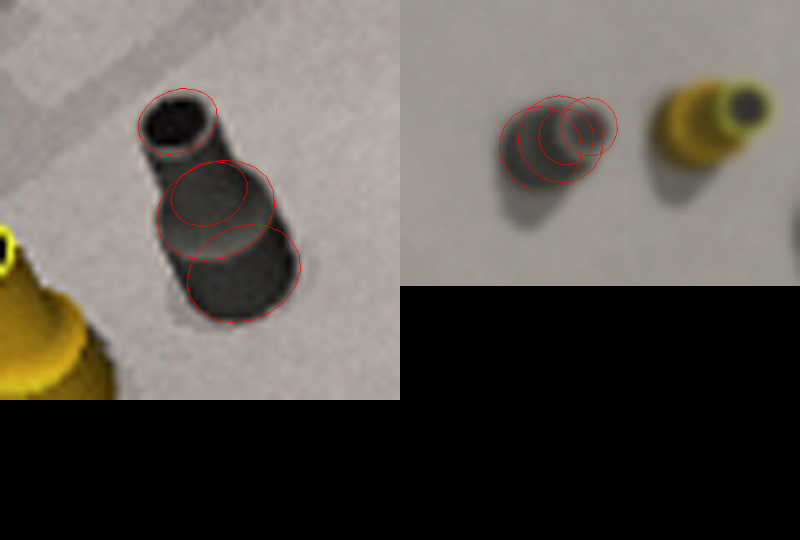

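jog_arm([
  {"rx": 0,"ry": 0,"rz": 0,"tx": -0.35,"ty": -0.03,"tz": 0,"claw": -0.5},
  {"rx": 0,"ry": 0,"rz": -0.1,"tx": -0.7,"ty": -0.06,"tz": 0,"claw": -0.7},
  {"rx": -0.01,"ry": 0.007,"rz": -0.2,"tx": -0.9,"ty": -0.08,"tz": 0,"claw": -0.7},
  {"rx": -0.01,"ry": 0.007,"rz": -0.2,"tx": -0.9,"ty": -0.08,"tz": 0,"claw": -0.7},
])

```text
time: 9.7
tcp_pos: [0.4883, -0.1966, 0.2155]
tool_rot: [0.69, 0.723, -0.006, -0.001]
force: [0.2, 1.3, -0.6]
gripper_width: 0.0752
```

```bash
python3 - <<'E'
from plan import *
go([.4672,-.361,.20],n=2)
E
```

```text
t 9.7 pos [ 0.4883 -0.1966  0.2155] F [ 0.2  1.3 -0.6] w 0.0752
  t [-0.68  -0.119  0.071] r [-0.01   0.007 -0.1  ]
  t [-0.673 -0.153  0.068] r [-0.01   0.007 -0.1  ]
```

jog_arm([
  {"rx": 0,"ry": 0,"rz": -0.1,"tx": -0.34,"ty": -0.06,"tz": 0,"claw": -0.7},
  {"rx": -0.01,"ry": 0.007,"rz": -0.2,"tx": -0.68,"ty": -0.11,"tz": 0.05,"claw": -0.7},
  {"rx": -0.02,"ry": 0.013,"rz": -0.2,"tx": -0.95,"ty": -0.17,"tz": 0.1,"claw": -0.7},
  {"rx": -0.02,"ry": 0.013,"rz": -0.2,"tx": -0.95,"ty": -0.17,"tz": 0.1,"claw": -0.7},
])

```text
time: 10.1
tcp_pos: [0.4726, -0.3124, 0.2031]
tool_rot: [0.654, 0.756, -0.0, -0.001]
force: [-0.0, -0.0, 0.8]
gripper_width: 0.075
```

```bash
python3 - <<'E'
from plan import *
snap("6")
go([.4672,-.361,.17])
from ov import ov
ov("6","6z",P,gate=.130,boxes={"scene":(170,130,4.3,4.3,145,130),"top":(205,125,6,6,130,100)})
im=[cv2.resize(cv2.imread(f"pics/{n}")[150:250,180:280],None,fx=4,fy=4,interpolation=2) for n in("scene0.png","scene6.png")]
cv2.imwrite("pics/cmp6.png",np.hstack(im))
E
```

```text
t 10.2 pos [ 0.4733 -0.3097  0.2037] F [ 0.7  0.3 -0.5] w 0.075
  t [-0.416 -0.112  0.28 ] r [-0.002 -0.004  0.   ]
```

View pics/scene6z.png

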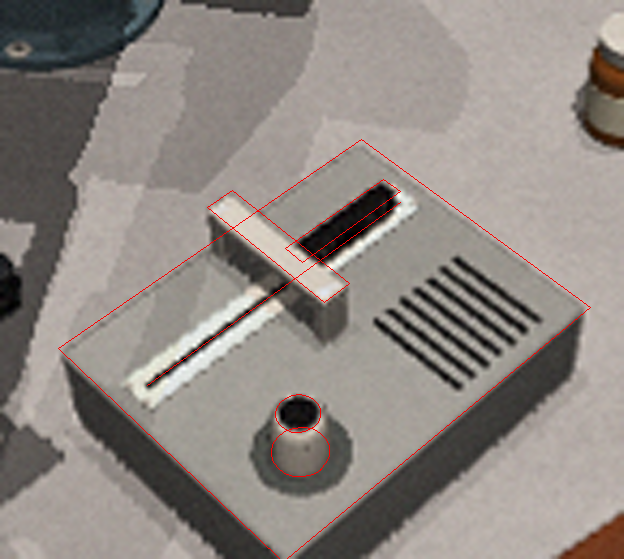

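View pics/top6z.png

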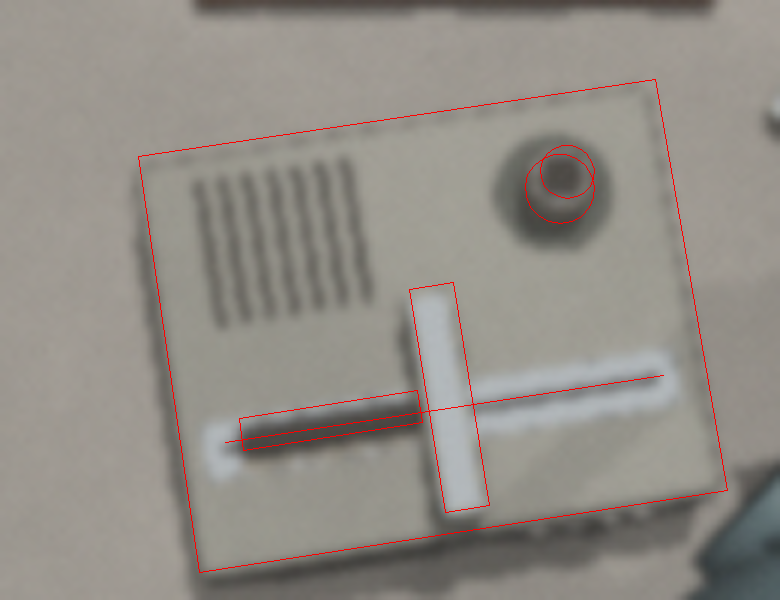

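View pics/cmp6.png

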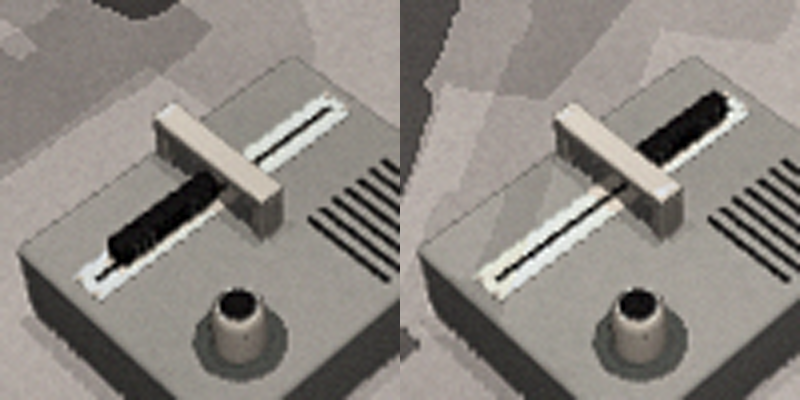

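jog_arm([
  {"rx": 0,"ry": 0,"rz": 0,"tx": -0.3,"ty": -0.08,"tz": 0.1,"claw": -0.7},
  {"rx": 0,"ry": -0.004,"rz": 0,"tx": -0.415,"ty": -0.112,"tz": 0.28,"claw": -0.7},
  {"rx": 0,"ry": -0.004,"rz": 0,"tx": -0.415,"ty": -0.112,"tz": 0.28,"claw": -0.7},
])

```text
time: 10.5
tcp_pos: [0.4666, -0.3586, 0.1673]
tool_rot: [0.653, 0.757, 0.0, -0.003]
force: [-0.1, 0.9, -0.2]
gripper_width: 0.0755
```

```bash
python3 - <<'E'
from plan import *
go([.4672,-.361,.084])
E
```

```text
t 10.5 pos [ 0.4666 -0.3586  0.1673] F [-0.1  0.9 -0.2] w 0.0755
  t [-0.024  0.004  0.694] r [-0.007 -0.009  0.001]
```

jog_arm([
  {"rx": 0,"ry": 0,"rz": 0,"tx": -0.02,"ty": 0.004,"tz": 0.2,"claw": -0.7},
  {"rx": -0.007,"ry": -0.009,"rz": 0,"tx": -0.024,"ty": 0.004,"tz": 0.5,"claw": -0.7},
  {"rx": -0.007,"ry": -0.009,"rz": 0,"tx": -0.024,"ty": 0.004,"tz": 0.69,"claw": -0.7},
  {"rx": -0.007,"ry": -0.009,"rz": 0,"tx": -0.024,"ty": 0.004,"tz": 0.69,"claw": -0.7},
])

```text
time: 10.9
tcp_pos: [0.4663, -0.3566, 0.0817]
tool_rot: [0.652, 0.758, 0.001, -0.004]
force: [-0.3, 0.4, 0.4]
gripper_width: 0.0751
```

jog_arm([
  {"rx": 0,"ry": 0,"rz": 0,"tx": 0,"ty": 0,"tz": 0,"claw": 0},
  {"rx": 0,"ry": 0,"rz": 0,"tx": 0,"ty": 0,"tz": 0,"claw": 0.15},
  {"rx": 0,"ry": 0,"rz": 0,"tx": 0,"ty": 0,"tz": 0,"claw": 0.4},
  {"rx": 0,"ry": 0,"rz": 0,"tx": 0,"ty": 0,"tz": 0,"claw": 0.5},
  {"rx": 0,"ry": 0,"rz": 0,"tx": 0,"ty": 0,"tz": 0,"claw": 0.5},
], grip_force=6)

```text
time: 11.4
tcp_pos: [0.4667, -0.357, 0.0826]
tool_rot: [0.653, 0.758, 0.001, -0.003]
force: [-0.1, -0.2, -0.6]
gripper_width: 0.0372
```

jog_arm([
  {"rx": 0,"ry": 0,"rz": 0,"tx": 0,"ty": 0,"tz": 0,"claw": 0.6},
  {"rx": 0,"ry": 0,"rz": 0,"tx": 0,"ty": 0,"tz": 0,"claw": 0.6},
  {"rx": 0,"ry": 0,"rz": 0,"tx": 0,"ty": 0,"tz": 0,"claw": 0.6},
], grip_force=30)

```text
time: 11.7
tcp_pos: [0.4665, -0.357, 0.0825]
tool_rot: [0.653, 0.758, 0.001, -0.003]
force: [-0.5, 0.5, -0.5]
gripper_width: 0.0333
```

```bash
python3 - <<'E'
from plan import *
go([.4672,-.361,.24])
a=env.get_obs();print(a['tcp_pos'],a['tool_rot'])
E
```

```text
t 11.7 pos [ 0.4665 -0.357   0.0825] F [-0.5  0.5 -0.5] w 0.0333
  t [-0.027 -0.003 -1.313] r [-0.006 -0.011  0.005]
[ 0.46650681 -0.35699114  0.08245085] [ 6.52600133e-01  7.57696081e-01  7.54405621e-04 -3.02436723e-03]
```

jog_arm([
  {"rx": 0,"ry": 0,"rz": 0,"tx": 0,"ty": 0,"tz": -0.2,"claw": 0.6},
  {"rx": 0,"ry": 0,"rz": 0,"tx": 0,"ty": 0,"tz": -0.5,"claw": 0.6},
  {"rx": -0.006,"ry": -0.011,"rz": 0,"tx": 0,"ty": 0,"tz": -0.8,"claw": 0.6},
  {"rx": -0.006,"ry": -0.011,"rz": 0,"tx": 0,"ty": 0,"tz": -1,"claw": 0.6},
  {"rx": -0.006,"ry": -0.011,"rz": 0,"tx": 0,"ty": 0,"tz": -1,"claw": 0.6},
])

```text
time: 12.2
tcp_pos: [0.4685, -0.3594, 0.2066]
tool_rot: [0.653, 0.758, -0.0, 0.004]
force: [0.1, -0.0, -1.3]
gripper_width: 0.033
```

```bash
python3 - <<'E'
from plan import *
s=go(U(.065,-.085,.26)+np.array([0,0,0])+Rt(PHI)[:,0]*.004,n=3)
print(s[0])
E
```

```text
t 12.2 pos [ 0.4685 -0.3594  0.2066] F [ 0.1 -0.  -1.3] w 0.033
  t [ 0.565  0.538 -0.15 ] r [0.003 0.004 0.001]
  t [ 0.566  0.537 -0.149] r [0.003 0.004 0.001]
  t [ 0.567  0.537 -0.149] r [0.003 0.004 0.001]
[ 0.62962782 -0.12914386  0.26      ]
```

jog_arm([
  {"rx": 0,"ry": 0,"rz": 0,"tx": 0.1,"ty": 0.1,"tz": -0.3,"claw": 0.6},
  {"rx": 0.003,"ry": 0.004,"rz": 0,"tx": 0.35,"ty": 0.35,"tz": -0.45,"claw": 0.6},
  {"rx": 0.003,"ry": 0.004,"rz": 0,"tx": 0.63,"ty": 0.6,"tz": -0.45,"claw": 0.6},
  {"rx": 0.003,"ry": 0.004,"rz": 0,"tx": 0.9,"ty": 0.85,"tz": -0.45,"claw": 0.6},
  {"rx": 0.003,"ry": 0.004,"rz": 0,"tx": 0.9,"ty": 0.85,"tz": -0.45,"claw": 0.6},
])

```text
time: 12.7
tcp_pos: [0.5547, -0.2322, 0.258]
tool_rot: [0.651, 0.759, 0.0, 0.001]
force: [0.7, 1.0, -2.1]
gripper_width: 0.0334
```

```bash
python3 - <<'E'
from plan import *
s=go(U(.065,-.085,.26)+Rt(PHI)[:,0]*.004,n=1)
E
```

```text
t 12.7 pos [ 0.5547 -0.2322  0.258 ] F [ 0.7  1.  -2.1] w 0.0334
  t [ 0.753  0.749 -0.015] r [0.004 0.001 0.015]
```

jog_arm([
  {"rx": 0,"ry": 0,"rz": 0,"tx": 0.25,"ty": 0.25,"tz": 0,"claw": 0.6},
  {"rx": 0,"ry": 0,"rz": 0.01,"tx": 0.5,"ty": 0.5,"tz": 0,"claw": 0.6},
  {"rx": 0.004,"ry": 0,"rz": 0.015,"tx": 0.753,"ty": 0.749,"tz": 0,"claw": 0.6},
  {"rx": 0.004,"ry": 0,"rz": 0.015,"tx": 0.753,"ty": 0.749,"tz": 0,"claw": 0.6},
  {"rx": 0.004,"ry": 0,"rz": 0.015,"tx": 0.753,"ty": 0.749,"tz": 0,"claw": 0.6},
])

```text
time: 13.2
tcp_pos: [0.6291, -0.1287, 0.2559]
tool_rot: [0.653, 0.758, -0.001, -0.001]
force: [0.4, -0.0, -2.8]
gripper_width: 0.0331
```

```bash
python3 - <<'E'
from plan import *
snap("7")
s=go(U(.065,-.085,.23)+Rt(PHI)[:,0]*.004,n=1)
o=env.get_obs();a=np.array(o['tcp_pos']);
n=a-Rt(PHI)[:,0]*.004; n[2]-=.0825; print(n)
from ov import ov
ov("7","7z",P,gate=.13,noz=n,boxes={"scene":(205,140,6,6,90,100),"top":(260,120,8,8,90,70)})
E
```

```text
t 13.3 pos [ 0.6287 -0.1302  0.2567] F [ 0.1 -0.3 -1.5] w 0.0331
  t [0.008 0.01  0.223] r [-0.005  0.    -0.002]
[ 0.62925349 -0.13415006  0.17421764]
```

View pics/scene7z.png

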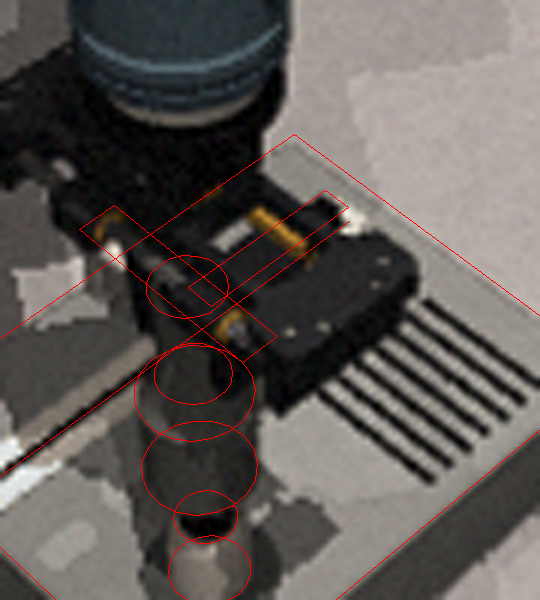

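View pics/top7z.png

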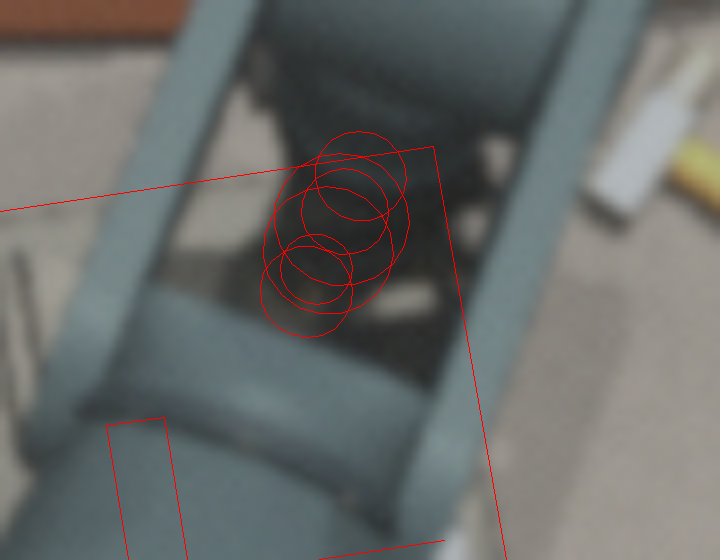

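jog_arm([
  {"rx": -0.005,"ry": 0,"rz": 0,"tx": 0.008,"ty": 0.01,"tz": 0.1,"claw": 0.6},
  {"rx": -0.005,"ry": 0,"rz": 0,"tx": 0.008,"ty": 0.01,"tz": 0.25,"claw": 0.6},
  {"rx": -0.005,"ry": 0,"rz": 0,"tx": 0.008,"ty": 0.01,"tz": 0.3,"claw": 0.6},
  {"rx": -0.005,"ry": 0,"rz": 0,"tx": 0.008,"ty": 0.01,"tz": 0.33,"claw": 0.6},
  {"rx": -0.005,"ry": 0,"rz": 0,"tx": 0.008,"ty": 0.01,"tz": 0.33,"claw": 0.6},
])

```text
time: 13.8
tcp_pos: [0.6292, -0.1295, 0.2166]
tool_rot: [0.654, 0.756, -0.0, -0.0]
force: [-0.5, -0.1, -1.3]
gripper_width: 0.0334
```

```bash
python3 - <<'E'
from plan import *
s=go(U(.065,-.085,.205)+Rt(PHI)[:,0]*.004,n=1)
o=env.get_obs();print(o['force'],o['ft_torque'])
E
```

```text
t 13.8 pos [ 0.6292 -0.1295  0.2166] F [-0.5 -0.1 -1.3] w 0.0334
  t [0.003 0.004 0.096] r [-0.001 -0.    -0.003]
[-0.52398529 -0.06646281 -1.34799716] [-0.01391885 -0.0989064   0.01431347]
```

Now slow lowering onto the taper.

jog_arm([
  {"rx": 0,"ry": 0,"rz": 0,"tx": 0.003,"ty": 0.004,"tz": 0.03,"claw": 0.6},
  {"rx": 0,"ry": 0,"rz": 0,"tx": 0.003,"ty": 0.004,"tz": 0.06,"claw": 0.6},
  {"rx": 0,"ry": 0,"rz": 0,"tx": 0.003,"ty": 0.004,"tz": 0.06,"claw": 0.6},
])

```text
time: 14.1
tcp_pos: [0.6295, -0.129, 0.209]
tool_rot: [0.654, 0.756, -0.0, -0.001]
force: [-0.1, -0.9, -1.7]
gripper_width: 0.0333
```

jog_arm([
  {"rx": 0,"ry": 0,"rz": 0,"tx": 0,"ty": 0,"tz": 0.03,"claw": 0.6},
  {"rx": 0,"ry": 0,"rz": 0,"tx": 0,"ty": 0,"tz": 0.03,"claw": 0.6},
])

```text
time: 14.3
tcp_pos: [0.6293, -0.1288, 0.2049]
tool_rot: [0.654, 0.756, -0.0, -0.001]
force: [0.6, 0.6, -1.7]
gripper_width: 0.0334
```

jog_arm([
  {"rx": 0,"ry": 0,"rz": 0,"tx": 0,"ty": 0,"tz": 0.04,"claw": 0.6},
  {"rx": 0,"ry": 0,"rz": 0,"tx": 0,"ty": 0,"tz": 0.08,"claw": 0.6},
  {"rx": 0,"ry": 0,"rz": 0,"tx": 0,"ty": 0,"tz": 0.08,"claw": 0.6},
])

```text
time: 14.6
tcp_pos: [0.6287, -0.1286, 0.1941]
tool_rot: [0.654, 0.756, -0.001, -0.002]
force: [-0.7, -0.6, -2.2]
gripper_width: 0.0332
```

jog_arm([
  {"rx": 0,"ry": 0,"rz": 0,"tx": 0,"ty": 0,"tz": 0.04,"claw": 0.6},
  {"rx": 0,"ry": 0,"rz": 0,"tx": 0,"ty": 0,"tz": 0.07,"claw": 0.6},
  {"rx": 0,"ry": 0,"rz": 0,"tx": 0,"ty": 0,"tz": 0.07,"claw": 0.6},
])

```text
time: 14.9
tcp_pos: [0.6283, -0.1284, 0.1847]
tool_rot: [0.654, 0.756, -0.001, -0.002]
force: [0.1, 0.2, -1.9]
gripper_width: 0.0331
```

jog_arm([
  {"rx": 0,"ry": 0,"rz": 0,"tx": 0,"ty": 0,"tz": 0.03,"claw": 0.6},
  {"rx": 0,"ry": 0,"rz": 0,"tx": 0,"ty": 0,"tz": 0.06,"claw": 0.6},
  {"rx": 0,"ry": 0,"rz": 0,"tx": 0,"ty": 0,"tz": 0.06,"claw": 0.6},
])

```text
time: 15.2
tcp_pos: [0.6281, -0.1282, 0.1768]
tool_rot: [0.654, 0.756, -0.001, -0.003]
force: [0.0, -0.2, -2.2]
gripper_width: 0.0333
```

jog_arm([
  {"rx": 0,"ry": 0,"rz": 0,"tx": 0,"ty": 0,"tz": 0.02,"claw": 0.6},
  {"rx": 0,"ry": 0,"rz": 0,"tx": 0,"ty": 0,"tz": 0.03,"claw": 0.6},
  {"rx": 0,"ry": 0,"rz": 0,"tx": 0,"ty": 0,"tz": 0.03,"claw": 0.6},
])

```text
time: 15.5
tcp_pos: [0.628, -0.1282, 0.1731]
tool_rot: [0.654, 0.756, -0.001, -0.003]
force: [0.5, -0.0, -3.4]
gripper_width: 0.0331
```

jog_arm([
  {"rx": 0,"ry": 0,"rz": 0,"tx": 0,"ty": 0,"tz": 0.015,"claw": 0.6},
  {"rx": 0,"ry": 0,"rz": 0,"tx": 0,"ty": 0,"tz": 0.02,"claw": 0.6},
  {"rx": 0,"ry": 0,"rz": 0,"tx": 0,"ty": 0,"tz": 0.02,"claw": 0.6},
])

```text
time: 15.8
tcp_pos: [0.6283, -0.1285, 0.1724]
tool_rot: [0.654, 0.756, -0.001, -0.002]
force: [-1.6, 0.0, 6.7]
gripper_width: 0.0332
```

jog_arm([
  {"rx": 0,"ry": 0,"rz": 0,"tx": 0,"ty": 0,"tz": 0.015,"claw": 0.6},
  {"rx": 0,"ry": 0,"rz": 0,"tx": 0,"ty": 0,"tz": 0.02,"claw": 0.6},
  {"rx": 0,"ry": 0,"rz": 0,"tx": 0,"ty": 0,"tz": 0.02,"claw": 0.6},
])

```text
time: 16.1
tcp_pos: [0.6285, -0.1286, 0.1724]
tool_rot: [0.654, 0.757, -0.001, -0.002]
force: [-5.1, 2.4, 9.7]
gripper_width: 0.0328
```

jog_arm([
  {"rx": 0,"ry": 0,"rz": 0,"tx": 0,"ty": 0,"tz": 0.03,"claw": 0.6},
  {"rx": 0,"ry": 0,"rz": 0,"tx": 0,"ty": 0,"tz": 0.03,"claw": 0.6},
  {"rx": 0,"ry": 0,"rz": 0,"tx": 0,"ty": 0,"tz": 0,"claw": 0.6},
])

```text
time: 16.4
tcp_pos: [0.6286, -0.1286, 0.1736]
tool_rot: [0.654, 0.757, -0.001, -0.001]
force: [1.0, -0.5, -1.7]
gripper_width: 0.0333
```

```bash
python3 - <<'E'
from plan import *
snap("8"); o=env.get_obs(); print(o['tcp_pos'],o['force'],o['tool_rot'])
from ov import ov
n=U(.065,-.085,.09)
ov("8","8z",P,gate=.13,noz=n,boxes={"scene":(170,130,4.3,4.3,145,130)})
im=cv2.imread("pics/scene8.png");cv2.imwrite("pics/s8r.png",cv2.resize(im[160:260,200:300],None,fx=5,fy=5,interpolation=2))
E
```

```text
[ 0.62882447 -0.12873847  0.17306314] [ 0.35762154  0.45568262 -1.60770348] [ 6.53919163e-01  7.56563678e-01 -5.98837563e-04 -8.78429256e-04]
```

View pics/scene8z.png

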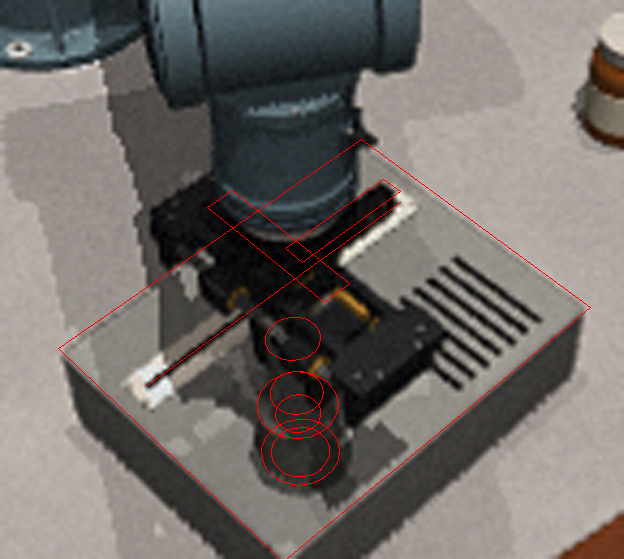

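View pics/s8r.png

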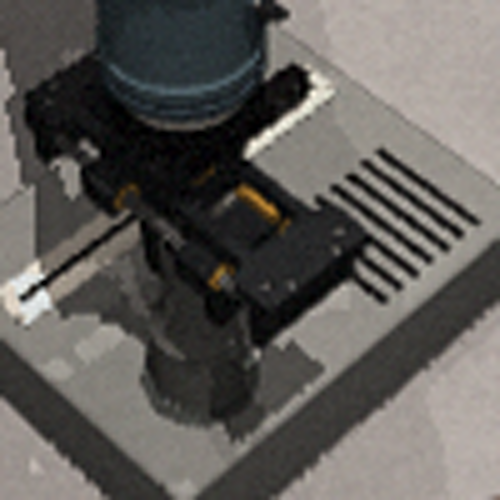

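jog_arm([
  {"rx": 0,"ry": 0,"rz": 0,"tx": 0,"ty": 0,"tz": 0.03,"claw": 0.6},
  {"rx": 0,"ry": 0,"rz": 0,"tx": 0,"ty": 0,"tz": 0.04,"claw": 0.6},
  {"rx": 0,"ry": 0,"rz": 0,"tx": 0,"ty": 0,"tz": 0.03,"claw": 0.6},
])

```text
time: 16.8
tcp_pos: [0.6292, -0.1291, 0.1723]
tool_rot: [0.654, 0.757, -0.001, 0.0]
force: [-3.8, 0.5, 10.5]
gripper_width: 0.0334
```

jog_arm([
  {"rx": 0,"ry": 0,"rz": 0,"tx": 0,"ty": 0,"tz": 0.01,"claw": 0.4},
  {"rx": 0,"ry": 0,"rz": 0,"tx": 0,"ty": 0,"tz": 0.01,"claw": -0.2},
  {"rx": 0,"ry": 0,"rz": 0,"tx": 0,"ty": 0,"tz": 0.01,"claw": -0.5},
  {"rx": 0,"ry": 0,"rz": 0,"tx": 0,"ty": 0,"tz": 0,"claw": -0.5},
])

```text
time: 17.2
tcp_pos: [0.629, -0.1291, 0.1715]
tool_rot: [0.654, 0.757, -0.001, -0.0]
force: [-0.3, -0.4, -0.6]
gripper_width: 0.0552
```

Lift off and move clear.

jog_arm([
  {"rx": 0,"ry": 0,"rz": 0,"tx": 0,"ty": 0,"tz": 0,"claw": -0.5},
  {"rx": 0,"ry": 0,"rz": 0,"tx": 0,"ty": 0,"tz": -0.2,"claw": -0.5},
  {"rx": 0,"ry": 0,"rz": 0,"tx": 0,"ty": 0,"tz": -0.5,"claw": -0.5},
  {"rx": 0,"ry": 0,"rz": 0,"tx": 0,"ty": 0,"tz": -0.9,"claw": -0.5},
  {"rx": 0,"ry": 0,"rz": 0,"tx": 0,"ty": 0,"tz": -0.9,"claw": -0.5},
])

```text
time: 17.7
tcp_pos: [0.6324, -0.1302, 0.2877]
tool_rot: [0.654, 0.757, 0.001, 0.006]
force: [-0.4, 0.3, 1.0]
gripper_width: 0.0661
```

jog_arm([
  {"rx": 0,"ry": 0,"rz": 0,"tx": -0.3,"ty": -0.3,"tz": 0,"claw": -0.5},
  {"rx": 0,"ry": 0,"rz": 0,"tx": -0.6,"ty": -0.6,"tz": 0,"claw": -0.5},
  {"rx": 0,"ry": 0,"rz": 0,"tx": -0.9,"ty": -0.9,"tz": 0,"claw": -0.5},
  {"rx": 0,"ry": 0,"rz": 0,"tx": -1,"ty": -1,"tz": 0,"claw": -0.5},
  {"rx": 0,"ry": 0,"rz": 0,"tx": -1,"ty": -1,"tz": 0,"claw": -0.5},
])

```text
time: 18.2
tcp_pos: [0.5295, -0.2687, 0.287]
tool_rot: [0.655, 0.755, 0.001, 0.005]
force: [0.2, 0.9, -0.2]
gripper_width: 0.0661
```

jog_arm([
  {"rx": 0,"ry": 0,"rz": 0,"tx": -0.3,"ty": -0.1,"tz": 0,"claw": -0.5},
  {"rx": 0,"ry": 0,"rz": 0,"tx": -0.7,"ty": -0.3,"tz": 0,"claw": -0.5},
  {"rx": 0,"ry": 0,"rz": 0,"tx": -1,"ty": -0.4,"tz": 0,"claw": -0.5},
  {"rx": 0,"ry": 0,"rz": 0,"tx": -1,"ty": -0.4,"tz": 0,"claw": -0.5},
])

```text
time: 18.6
tcp_pos: [0.498, -0.3981, 0.2865]
tool_rot: [0.657, 0.754, 0.001, 0.006]
force: [0.1, 0.7, 0.1]
gripper_width: 0.0658
```

```bash
python3 - <<'E'
from plan import *
snap("9"); o=env.get_obs(); print(o['time'],o['tcp_pos'],o['force'])
from ov import ov
n=U(.065,-.085,.09)
ov("9","9z",P,gate=.13,noz=n,boxes={"scene":(170,120,4.2,4.2,150,140),"top":(205,125,6,6,130,100)})
im=cv2.imread("pics/scene9.png");cv2.imwrite("pics/s9r.png",cv2.resize(im[160:260,200:300],None,fx=6,fy=6,interpolation=2))
E
```

```text
18.7 [ 0.49923159 -0.39410452  0.28655861] [-0.15545568 -0.07189398 -0.07814783]
```

View pics/scene9z.png

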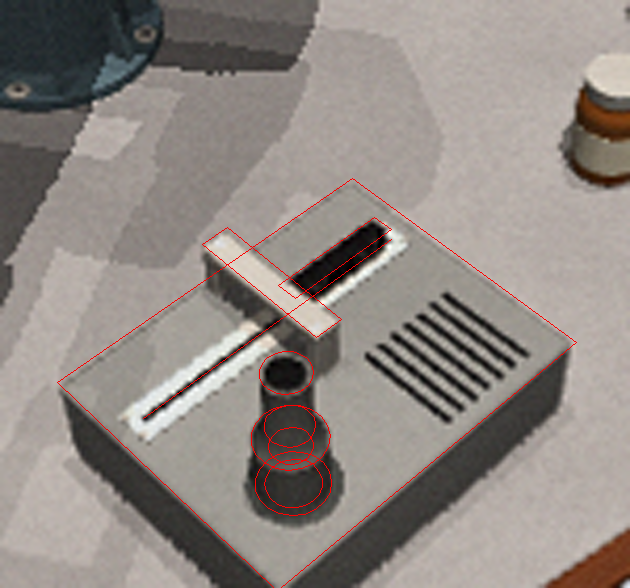

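View pics/top9z.png

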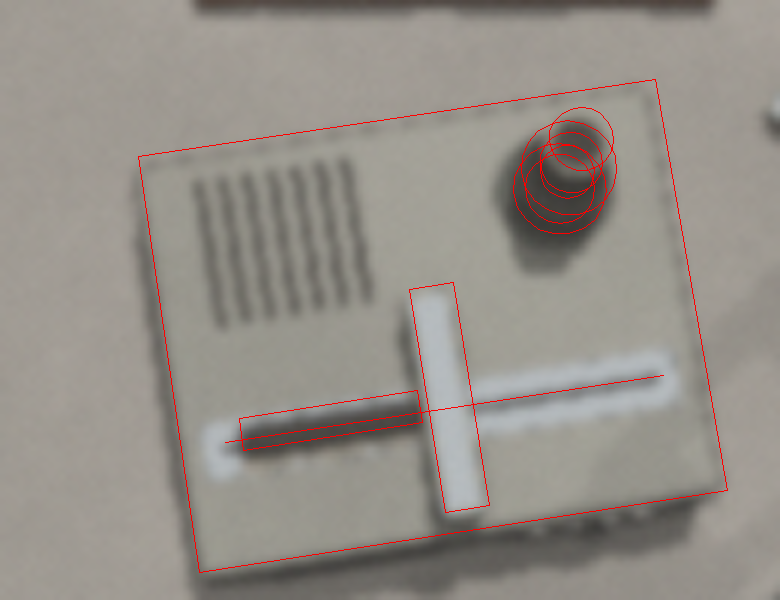

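View pics/s9r.png

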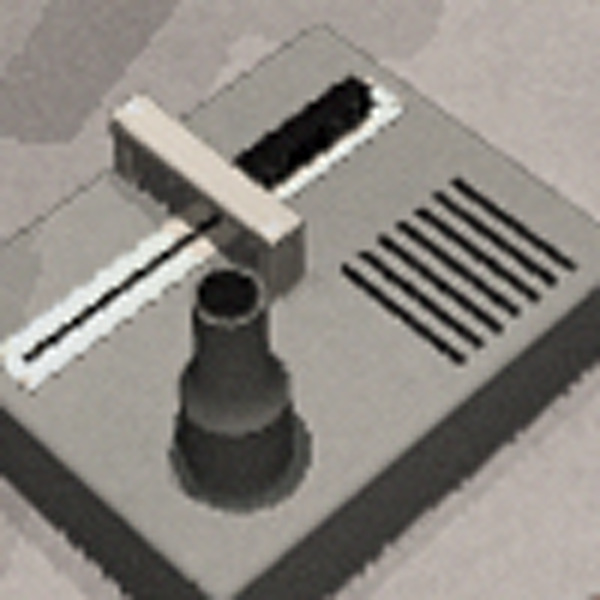

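View pics/scene9.png

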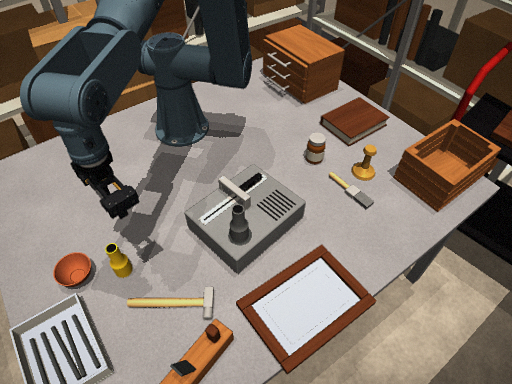

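```bash
python3 -c "
from rig import env
print(env.sign_off())"
```

```text
the job is handed in; nothing more can be done
None
```

The job is handed in at about 18.7 s of the 64 s allowed, with the air gate open and the nozzle seated on the spigot. I did it in the order asked.

- **Gate:** I slid the grip to the handle, took hold of it again on the far side, and pulled it past the catch. At the stop it no longer moved under 17–19 N. The last scene picture shows it lined up with the modelled open position of 0.130. The top picture puts its front end about 2–3 mm short of that, which is within the roughly 1.5-pixel offset that camera shows throughout.
- **Travel check that disagreed:** the tool's own measured travel added up to about 120 mm, not 130. The grip may have started about 8–10 mm along its slot, or it may have slipped a little in the fingers. I could not tell which.
- **Nozzle:** I took the dark grey one, not the yellow look-alike, and lowered it over the spigot. There was no side contact on the way down. It met the housing with the tool at 0.1724 m, where 0.1725 m was expected. I pressed it to about 10 N before letting go. The final picture shows it upright and matching the seated outline.
- **Surroundings:** the extractor shows no shift between the first and last pictures. The jar, brush, candlestick and hammer appear untouched, and the arm is clear of everything.

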